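# Push a stuck wax core out of its coring tube

### The arm

A 6-joint arm with a two-finger parallel gripper is mounted at the origin on a cart in front of the work surface, level with it; the furniture and walls round the work are solid. World frame = base frame: x ahead of the robot, y to its left, z up, the work surface at z = 0. Lengths are in mm, angles in rad, forces in N, time in s.
With the tool pointing down it reaches from about 350 to 875 mm from the base axis. Payload 4.2 kg.
Tool frame: the origin (TCP) lies midway between the tips of the shut fingers; the grasp point (between the pads) lies 19 mm behind it (arm.grasp_offset is the distance from the TCP to the grasp point, in mm); z points along the fingers, y is the line along which they close (so a half turn about z gives the same grasp; the last joint's range is limited). The gripper opens to 85 mm and grips with 20 to 120 N. Pads are 22 mm wide; open, the fingers measure 114 mm over their backs; the gripper's body (76 mm by 85 mm) begins 54 mm behind the grasp point. The pads swing forward as they close: fully open they stand 13 mm farther back than shut.
Start: joints at [1.449, 0.385, 0.008, 0, -1.194, -0.259], TCP at [232.256, 580.221, 231.312] pointing down, gripper open.
Joint ranges: [-3.14, 3.14], [-1.21, 2.06], [-1.07, 1.41], [-3.16, 2.05], [-2.99, -0.16], [-3.1, 3.1]. Speed limits (rad/s): [2.79, 2.79, 3.14, 3.14, 3.14, 3.14].

### API

Orientations are given as a unit quaternion [x, y, z, w].
In Python, from bench import arm gives the robot as it stands. The module is installed in compiled form; this text tells all that it offers.
- The arm moves only by the tool servo_tool, never from a script. Its argument "increments" is a list of rows, each a list of 7 numbers: the opening, from 0 (shut) to 1 (fully open), then the shift along the tool's x, y, z in m, then the turn, a rotation vector about the tool's x, y, z in degrees. In form: [[grip, x, y, z, ax, ay, az], ...]. A call has 1 to 12 rows; each row is the pose to reach, as a shift and turn from the pose commanded when the call began, along the tool's axes at that moment; what a row does not reach only later rows make up. A row lasts 1/8 s, in which the tool goes at most 62.5 mm and 10.7 degrees, less where a joint would pass 70% of its speed; a pose out of reach is approached as far as the arm can. A call with a gripper value outside its range is refused whole. The fingers move at their own pace and stop on an object; the grip force is fixed at half the most. Time passes only in rows, so rows that repeat a pose let the fingers close. It gives the time, the measured TCP pose, the force, the opening and the grip force at its end, in the units of the state.
- arm.read_state(): the state, without advancing time (a new reading comes with each control period).
- arm.get_image(name): name is "side" or "top" or "wrist"; returns a dict with "color" (420x560x3 uint8, red, green, blue), "fx", "fy", "cx", "cy" (pixels), "k1" (the pictures are not rectified: a ray, as slopes to the right and down, at radius r is drawn at 1 + k1 r^2 times it, then the intrinsics apply), "rvec" (rotation vector, rad) and "tvec" (3), from world to camera coordinates, as OpenCV has them; the wrist camera has in their place "hand_eye" (4x4, takes a point from camera to tool coordinates, whose origin is the TCP and whose axes are the flange's). Camera axes: x right, y down, z forward; pixel columns grow to the right and rows downward; lengths in mm; the calibration is good to about 2 mm. A picture is of the moment at which its call begins: read the wrist's pose just before it. There is no depth.
- arm.job_done(): hands the job in; it is judged then, once.
Trained networks look in the newest picture that a camera, given by its name, has taken for a name from the list of things; names that differ only in an ending like _2 or _b are one class to them, and where a whole thing is asked for, a point or a joint stands for the part that bears it (a point fixed in the world has none). Each returns a list of dicts, best first, with "p" (0 to 1); they miss things now and then, are a little off and sometimes report something else, mostly with a low value. They report only what shows in the picture. A call takes as long as a camera call. They do not tell look-alikes from the thing itself.
- arm.look_for(camera, thing): "box" ([centre column, centre row, width, height] in pixels, round what is visible of it).
- arm.spot_point(camera, thing): "centre" ([column, row] in pixels: a listed point, or the origin of a listed thing).
The state is a dict: "clock": time; "joints": joint angles; "joint_vel": joint speeds; "joint_efforts": joint torques, N m; "position": TCP position; "ee_rot": TCP orientation; "contact_force": force on the tool from outside, world axes, zero at the start; "wrist_torque": the same for the moment, N m; "gripper_width": finger opening in mm; "grasp_force": force on a finger pad.
Only numpy, scipy, OpenCV 4.12 (cv2) and the standard library are available. Lean on these libraries where they do the work, as an engineer would, in place of code of your own. Each camera call takes 0.05 s, during which the arm holds its last target. There are 200 camera calls.

### The job

A paraffin core is stuck inside the steel coring tube. Snap the tube down into both spring clips on the sloping stand, flanged end uphill, then gently push the ejector rod down through it from the flanged end until its collar sits against the tube, so that the core comes out at the low end into the open card box standing there. Leave the tube clipped in with the rod fully home in it and the core lying in the box, and do not knock the forceps or the cassette beside the stand out of their places.

Things in the scene. Friction and masses are not known exactly. Their poses are not given: they have to be found in the camera images.
- clip_rail: sloping aluminium rail of the push-out stand, fixed. Origin: on the axis of a seated tube, at the place of its exit (low) end, 50 mm above the bench. x: uphill along that axis, 30 deg above level, away from the robot. z: square to the rail, out of the clip mouths. y: across. Between the clips the rail's top is 16 mm below the axis and 16 mm wide; the fingers have room there from x = 34 to 84 mm
- clip_low (a point): centre of a seated tube in the lower clip (rail x = 26 mm): two sprung steel jaws 10 mm long, open along the rail's +z; throat 16 mm, lips flared to 27 mm wide 13.5 mm above the axis. The barrel, pushed square to the rail along -z, spreads them (about 12 to 22 N for both clips), snaps under them and rests on a black saddle 10 mm below the axis
- clip_top (a point): the same for the upper clip (rail x = 92 mm)
- shoulders (a point): point on the axis level with the uphill faces of the two thrust shoulders (rail x = 110 mm; each 6 mm wide, 15.5 to 21.5 mm to either side, up to 2 mm above the axis). The tube's flange belongs just uphill of them and slides down onto them when the rod is pushed (set it 2 to 8 mm uphill)
- coring_tube: straight steel tube lying on the bench, 120 mm long, 20 mm outside, 15 mm bore, open at both ends, 0.13 to 0.21 kg. Origin: mid-length, at its underside; the axis lies 10 mm above it; x along the tube to the flanged (mouth) end, z up. Flange: a plate 44 mm wide (y), 20 high, over the last 10 mm (x = 50 to 60). Grip the barrel between x = -10 and 10 mm to clear the clips
- tube_mouth (a point): centre of the mouth of the bore at the flanged end (x = +60 mm, on the axis)
- tube_exit (a point): centre of the other end of the bore (x = -60 mm, on the axis)
- ejector_rod: rod lying on the bench, 0.11 kg. Origin: under the middle of its black handle (46 mm long, 16 wide, 20 high); the rod's axis lies 10 mm above the origin; x along the rod, the shaft points to -x. In front of the handle a collar 6 mm thick, 32 wide, 20 high; then a round shaft 12 mm thick, 127 mm long, its last 4 mm tapered to 7 mm. Centre of mass close to the collar
- rod_tip (a point): end of the shaft (x = -156 mm, on the axis)
- rod_shoulder (a point): front face of the collar on the axis (x = -29 mm); it meets the tube's mouth when the rod is fully home, the tip then stands 7 mm out of the exit
- wax_core: off-white paraffin core, a cylinder 25 mm long and 14 mm thick, its origin at its centre and x along it; it starts stuck in the bore of the tube, its centre at most 25 mm either side of the middle; a steady push of about 8 to 14 N slides it
- catch_box: empty open white card box 66 x 86 x 24 mm, walls 2 mm, loose, standing under the low end of the stand; origin at the centre of its underside
- forceps: thin steel forceps 128 mm long, lying behind the tube and the rod, not to be disturbed
- cassette_3: green and white tissue cassette 28 x 41 x 12 mm, lying to the left of the stand, not to be disturbed. Behind and left of it stands the tall microtome (from about x = 0.47 m on, y = 0.2 to 0.45 m): swing the arm round in front of it
Mind the look-alikes: they are no part of the job. Leave any yellow look-alike of the catch_box alone. Leave any red look-alike of the coring_tube alone.

How it is judged (in metres and radians):
On the way, in this order (a step that is already met when the one before it is completed fails the run):
1. the tube is snapped into both pairs of clips, flange uphill, with the core still in it (z of tube_exit in the frame of clip_rail between -0.003 and 0.003 m and z of tube_mouth in the frame of clip_rail between -0.003 and 0.003 m and x of tube_mouth in the frame of clip_rail between 0.116 and 0.145 m and x of wax_core in the frame of coring_tube between -0.045 and 0.045 m and y of tube_exit in the frame of clip_rail between -0.003 and 0.003 m and y of tube_mouth in the frame of clip_rail between -0.003 and 0.003 m), for 0.2 s.
2. the rod is in the bore from the flanged end, behind the core, with the tube in the clips (x of rod_tip in the frame of coring_tube between -0.07 and 0.055 m and y of rod_tip in the frame of coring_tube between -0.004 and 0.004 m and angle between the x axis of ejector_rod and the x axis of coring_tube, either way round below 0.1 rad and z of each of tube_exit, tube_mouth in the frame of clip_rail below 0.003 m and x of wax_core in the frame of coring_tube above -0.055 m), for 0.1 s.
At the end, for the whole second after the job is handed in: Tube seated in both pairs of clips (axis within 3 mm of its seat at both ends), flange uphill and no more than 25 mm uphill of the shoulders; rod in it with its collar within 6 mm of the tube's mouth; core inside the card box, which stands level on the bench; everything released and at rest (z of tube_exit in the frame of clip_rail between -0.003 and 0.003 m and z of tube_mouth in the frame of clip_rail between -0.003 and 0.003 m and x of tube_mouth in the frame of clip_rail between 0.116 and 0.145 m and distance between rod_shoulder and tube_mouth below 0.006 m and x of wax_core in the frame of catch_box between -0.032 and 0.032 m and y of wax_core in the frame of catch_box between -0.042 and 0.042 m and z of wax_core in the frame of catch_box below 0.024 m and height (world z) of catch_box below 0.006 m and angle between catch_box's own z axis and vertical below 0.1 rad and linear speed of each of wax_core, ejector_rod, coring_tube below 0.02 m/s and y of tube_exit in the frame of clip_rail between -0.003 and 0.003 m and y of tube_mouth in the frame of clip_rail between -0.003 and 0.003 m); the robot touches nothing.
It fails at once if the rod is rammed against the tube (over 40 N) (contact force between ejector_rod and coring_tube above 40 N).
It fails at once if the forceps or the cassette beside the stand are knocked out of place (over 30 mm) (distance of any of forceps, cassette_3 from where it was at the start of the episode above 0.03 m).
It also fails if it takes over 67 s, if anything falls off the work surface, if the arm or the gripper's body presses on something with over 40 N, if the wrist force passes 120 N, or if a joint passes its speed limit or range.

## Working session

There is one attempt and no reset: what is moved stays moved. The work goes in short steps, Python scripts to look and compute and a tool call to move; the robot and the scene stay as the last step left them, time stands still between calls to the robot, and variables do not carry over. Pictures are saved under pics/ and viewed, at most 10 in all, crops included, and the job is handed in when it is done.

Besides the shell and the picture viewer there is one more tool, called by a JSON object that holds its "op" and its "data". servo_tool: Moves the arm, as the interface text tells. Its arguments: {"type":"object","properties":{"increments":{"type":"array","items":{"type":"array","items":{"type":"number"}}}},"required":["increments"]}

```bash
mkdir -p pics
cat > h.py <<'E'
import numpy as np, cv2
from scipy.spatial.transform import Rotation as R
from bench import arm
def cam(im,st=None):
    """return Rcw (cam->world), centre"""
    if 'hand_eye' in im:
        H=np.array(im['hand_eye']); Rt=R.from_quat(st['ee_rot']).as_matrix()
        return Rt@H[:3,:3], Rt@H[:3,3]+np.array(st['position'])
    Rm=cv2.Rodrigues(np.array(im['rvec'],float))[0]
    return Rm.T, -Rm.T@np.array(im['tvec'],float).ravel()
def ray(im,px,st=None):
    Rc,c=cam(im,st)
    d=np.array([(px[0]-im['cx'])/im['fx'],(px[1]-im['cy'])/im['fy']]); u=d.copy()
    for _ in range(20): u=d/(1+im['k1']*(u@u))
    v=Rc@np.array([u[0],u[1],1]); return c,v/np.linalg.norm(v)
def atz(im,px,z,st=None):
    c,v=ray(im,px,st); return c+v*(z-c[2])/v[2]
def proj(im,p,st=None):
    Rc,c=cam(im,st); q=Rc.T@(np.array(p,float)-c); u=q[:2]/q[2]; u=u*(1+im['k1']*(u@u))
    return np.array([u[0]*im['fx']+im['cx'],u[1]*im['fy']+im['cy']])
def tri(rays):
    A=np.zeros((3,3));b=np.zeros(3)
    for c,v in rays:
        P=np.eye(3)-np.outer(v,v);A+=P;b+=P@c
    return np.linalg.solve(A,b)
def save(n,im,crop=None,s=1):
    c=im['color'][:,:,::-1]
    if crop: c=c[crop[1]:crop[3],crop[0]:crop[2]]
    cv2.imwrite('pics/'+n,cv2.resize(c,None,fx=s,fy=s,interpolation=cv2.INTER_CUBIC))
E
python3 - <<'E'
from h import *
s=arm.read_state(); print(s,arm.grasp_offset)
ims={}
a=[]
for n in ['top','side']:
    im=arm.get_image(n); ims[n]=im; a.append(im['color'])
    print(n,cam(im)[1].round(),im['fx'],im['k1'])
    for t in ['coring_tube','tube_mouth','tube_exit','ejector_rod','rod_tip','rod_shoulder','catch_box','clip_rail','clip_low','clip_top','shoulders','forceps','cassette_3']:
        z={'catch_box':0,'clip_rail':50,'clip_low':63,'clip_top':96,'shoulders':105,'coring_tube':0,'ejector_rod':0,'forceps':0,'cassette_3':0}.get(t,10)
        print(' ',t,[(np.round(d['p'],2),np.round(d['centre']).tolist(),atz(im,d['centre'],z).round()[:2].tolist()) for d in arm.spot_point(n,t)[:3]])
    save(n+'0.png',im)
E
```

```text
{'clock': 0.0, 'joints': array([ 1.44860548e+00,  3.85573787e-01,  6.65209176e-03, -5.03584526e-04,
       -1.19404519e+00, -2.58570324e-01]), 'joint_vel': array([-0.00026645,  0.00072729,  0.00126964,  0.00177235, -0.00196867,
       -0.00032324]), 'joint_efforts': array([ 4.16091889e-04, -3.92291021e+01,  1.88401705e+01,  4.18638468e+00,
       -4.69400460e-03, -4.87564922e-08]), 'position': array([232.04809371, 579.69558837, 230.22080775]), 'ee_rot': array([ 9.81914100e-01, -1.89323711e-01, -1.59540506e-04,  1.09870498e-03]), 'contact_force': array([ 1.15640257, -0.6839808 , -0.06715375]), 'wrist_torque': array([-0.03885585,  0.02068152, -0.00193256]), 'grasp_force': 0.0, 'gripper_width': 85.57295460327161} 18.700000000000003
top [ 335. -276. 1575.] 503.38769317609825 0.04603727042632233
  coring_tube [(np.float64(0.73), [141.0, 230.0], [443.0, 185.0]), (np.float64(0.64), [436.0, 229.0], [435.0, -734.0]), (np.float64(0.63), [331.0, 199.0], [533.0, -411.0])]
  tube_mouth [(np.float64(0.74), [339.0, 179.0], [594.0, -438.0]), (np.float64(0.53), [449.0, 242.0], [395.0, -768.0])]
  tub
[... 1501 characters left out ...]
5.0, -231.0])]
  rod_tip [(np.float64(0.51), [239.0, 236.0], [365.0, -234.0])]
  rod_shoulder [(np.float64(0.63), [266.0, 224.0], [473.0, -237.0])]
  catch_box [(np.float64(0.73), [212.0, 194.0], [411.0, 37.0]), (np.float64(0.71), [271.0, 167.0], [694.0, 43.0])]
  clip_rail [(np.float64(0.48), [214.0, 185.0], [415.0, 20.0])]
  clip_low [(np.float64(0.74), [220.0, 184.0], [429.0, -2.0])]
  clip_top [(np.float64(0.53), [232.0, 173.0], [482.0, -12.0])]
  shoulders [(np.float64(0.45), [240.0, 170.0], [509.0, -28.0])]
  forceps [(np.float64(0.51), [309.0, 210.0], [648.0, -267.0]), (np.float64(0.5), [292.0, 246.0], [488.0, -371.0])]
  cassette_3 [(np.float64(0.52), [198.0, 176.0], [418.0, 175.0])]
```

Run:
```python
import cv2
a=cv2.imread('pics/top0.png');b=cv2.imread('pics/side0.png')
a=cv2.resize(a[130:280,100:480],None,fx=2.1,fy=2.0)[:300,:798];b=cv2.resize(b[140:365,150:400],None,fx=1.7777,fy=1.3333)
import numpy as np
b=cv2.resize(cv2.imread('pics/side0.png')[140:370,160:380],None,fx=1.3,fy=1.3)
o=np.zeros((600,798,3),np.uint8);o[:300]=a;o[300:300+b.shape[0],:b.shape[1]]=b
cv2.imwrite('pics/m0.png',o)
```

```text
(no output)
```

View pics/m0.png

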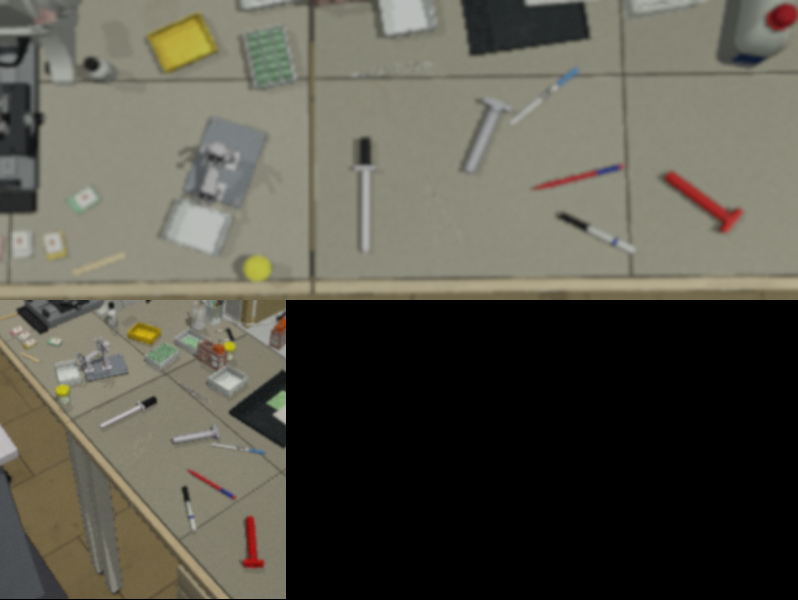

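The steel tube lies at about (331,199) in top, with its mouth at (339,179). The red look-alike is at (436,229). The rod is at (274,206). The white box stands at the stand at (195,242), and the yellow look-alike is at (187,151). The forceps are faint at (285,163), and the cassette is at about (141,230). I choose the steel tube and the white box.

```bash
cat >> h.py <<'E'
def tool(yaw,pitch=0):
    """tool x along heading yaw (deg), raised by pitch; z down"""
    y,p=np.radians([yaw,pitch]); X=np.array([np.cos(y)*np.cos(p),np.sin(y)*np.cos(p),np.sin(p)])
    Y=np.array([np.sin(y),-np.cos(y),0]); return np.stack([X,Y,np.cross(X,Y)],1)
def go(p,Rt,st=None):
    st=st or arm.read_state(); R0=R.from_quat(st['ee_rot']).as_matrix()
    d=R0.T@(np.array(p,float)-st['position'])/1000; r=np.degrees(R.from_matrix(R0.T@Rt).as_rotvec())
    print('GO',d.round(4).tolist(),r.round(2).tolist(),'rows',np.ceil(max(np.linalg.norm(d)/.0625,np.linalg.norm(r)/10.7)))
E
python3 - <<'E'
from h import *
im=arm.get_image('wrist'); print(np.round(im['hand_eye'],3),im['fx'],im['cx'],im['k1'])
go([400,0,330],tool(-14))
# stand yaw from networks
E
```

```text
[[ 1.00000e-03 -9.54000e-01 -3.01000e-01  7.73250e+01]
 [ 1.00000e+00  0.00000e+00  1.00000e-03  6.69000e-01]
 [-0.00000e+00 -3.01000e-01  9.54000e-01 -1.41493e+02]
 [ 0.00000e+00  0.00000e+00  0.00000e+00  1.00000e+00]] 370.0706266107275 282.27908224383674 -0.07596302855540916
GO [0.3714, 0.4763, -0.0987] [0.0, 0.0, -7.82] rows 10.0
```

{"op": "servo_tool", "data": {"increments": [[1,0.371,0.476,-0.099,0,0,-7.8],[1,0.371,0.476,-0.099,0,0,-7.8],[1,0.371,0.476,-0.099,0,0,-7.8],[1,0.371,0.476,-0.099,0,0,-7.8],[1,0.371,0.476,-0.099,0,0,-7.8],[1,0.371,0.476,-0.099,0,0,-7.8],[1,0.371,0.476,-0.099,0,0,-7.8],[1,0.371,0.476,-0.099,0,0,-7.8],[1,0.371,0.476,-0.099,0,0,-7.8],[1,0.371,0.476,-0.099,0,0,-7.8],[1,0.371,0.476,-0.099,0,0,-7.8],[1,0.371,0.476,-0.099,0,0,-7.8]]}}

```text
clock: 2.95
position: [399.5, 0.4, 330.2]
ee_rot: [0.992, -0.122, -0.0, -0.0]
contact_force: [0.1, 1.0, 0.6]
gripper_width: 85.1
grasp_force: 0.0
```

```bash
cat > w.py <<'E'
from h import *
import sys,pickle
ths=dict(catch_box=0,clip_rail=50,clip_low=63,clip_top=96,shoulders=105,coring_tube=0,tube_mouth=10,tube_exit=10,ejector_rod=0,rod_tip=10,rod_shoulder=10,cassette_3=0,forceps=0)
def look(name,things,camn='wrist',k=2):
    st=arm.read_state(); im=arm.get_image(camn); 
    if name: save(name,im)
    st2=st if camn=='wrist' else None
    print(st['clock'],st['position'].round(1),R.from_quat(st['ee_rot']).as_matrix()[:,0].round(3))
    out={}
    for t in things:
        ds=arm.spot_point(camn,t); out[t]=ds
        print(' ',t,[(np.round(d['p'],2),np.round(d['centre']).tolist(),atz(im,d['centre'],ths[t],st2).round(1)[:2].tolist()) for d in ds[:k]])
    return st,im,out
E
python3 - <<'E'
from w import *
look('w1.png',['catch_box','clip_rail','clip_low','clip_top','shoulders','cassette_3'])
E
```

```text
2.95 [399.5   0.4 330.2] [ 0.97  -0.243 -0.   ]
  catch_box [(np.float64(0.97), [269.0, 162.0], [399.0, 17.4])]
  clip_rail [(np.float64(0.59), [272.0, 156.0], [413.7, 8.5])]
  clip_low [(np.float64(0.75), [273.0, 132.0], [440.1, -0.5])]
  clip_top [(np.float64(0.57), [278.0, 81.0], [489.3, -18.8])]
  shoulders [(np.float64(0.85), [278.0, 57.0], [509.8, -24.3]), (np.float64(0.62), [276.0, 81.0], [489.4, -16.5])]
  cassette_3 [(np.float64(0.84), [133.0, 159.0], [447.2, 187.5])]
```

View pics/w1.png

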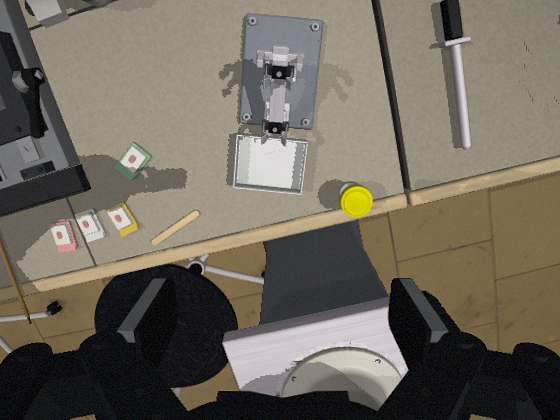

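The stand runs from (275,130) up to (280,57), and the box is at (270,163). The rod is at the right, and the cassette is at (133,159). I'll move in for a closer look at the stand.

{"op": "servo_tool", "data": {"increments": [[1,0.06,0,0.08,0,0,4],[1,0.08,0,0.1,0,0,4],[1,0.08,0,0.1,0,0,4],[1,0.08,0,0.1,0,0,4],[1,0.08,0,0.1,0,0,4]]}}

```text
clock: 3.92
position: [477.6, -18.5, 232.2]
ee_rot: [0.988, -0.156, 0.002, -0.001]
contact_force: [0.0, -1.0, 0.1]
gripper_width: 85.4
grasp_force: 0.0
```

Run:
```python
from w import *
from scipy.optimize import least_squares
T=['clip_rail','clip_low','clip_top','shoulders']; L=[0,26,92,110]
obs=[]
def grab(c,nm=None):
    st,im,o=look(nm,T+['catch_box'],c)
    for t,l in zip(T,L):
        for d in o[t][:1]: obs.append((im,st if c=='wrist' else None,np.array(d['centre']),l,t,im['fx']))
grab('wrist','w2.png');grab('wrist')
def P(q,l):
    y=np.radians(q[2]);return np.array([q[0],q[1],50])+l*np.array([np.cos(y)*.866,np.sin(y)*.866,.5])
def f(q): return np.concatenate([(proj(i,P(q,l),s)-c) for i,s,c,l,t,_ in obs])
r=least_squares(f,[414,8,-18],loss='soft_l1',f_scale=2); print(r.x.round(2)); print(f(r.x).reshape(-1,2).round(1).tolist())
np.save('rail.npy',r.x)
im=obs[0][0];st=obs[0][1]
c=im['color'][:,:,::-1].copy()
q=r.x;y=np.radians(q[2]);Z=np.array([-np.cos(y)*.5,-np.sin(y)*.5,.866]);Y=np.array([-np.sin(y),np.cos(y),0])
def pt(x,yy,z): return P(q,x)+Y*yy+Z*z
for a in [(0,0,0),(0,0,0)]: pass
for x in (110,):
    for yy in (-21.5,-15.5,15.5,21.5):
        u=proj(im,pt(x,yy,2),st); cv2.circle(c,tuple(int(v) for v in u),2,(0,0,255),-1)
for x in (26-5,26+5,92-5,92+5):
    for yy in (-13.5,13.5):
        u=proj(im,pt(x,yy,13.5),st); cv2.circle(c,tuple(int(v) for v in u),2,(255,0,255),-1)
for x in (34,84):
    for yy in (-8,8):
        u=proj(im,pt(x,yy,-16),st); cv2.circle(c,tuple(int(v) for v in u),2,(0,255,0),-1)
us=proj(im,P(q,60),st).astype(int);print(us)
c=c[max(0,us[1]-130):us[1]+130,max(0,us[0]-130):us[0]+130]
cv2.imwrite('pics/w2c.png',cv2.resize(c,None,fx=2.3,fy=2.3,interpolation=cv2.INTER_CUBIC))
```

```text
3.925 [477.6 -18.5 232.2] [ 0.951 -0.308  0.003]
  clip_rail [(np.float64(0.58), [275.0, 253.0], [417.7, 8.0])]
  clip_low [(np.float64(0.78), [275.0, 236.0], [439.0, -0.0])]
  clip_top [(np.float64(0.68), [273.0, 184.0], [491.8, -16.6])]
  shoulders [(np.float64(0.83), [279.0, 163.0], [507.1, -26.3])]
  catch_box [(np.float64(0.64), [272.0, 252.0], [399.9, 17.9])]
4.225 [477.3 -18.8 231.2] [ 0.951 -0.309  0.001]
  clip_rail [(np.float64(0.67), [273.0, 255.0], [416.1, 9.9])]
  clip_low [(np.float64(0.76), [280.0, 234.0], [439.7, -4.7])]
  clip_top [(np.float64(0.83), [276.0, 186.0], [489.7, -18.4])]
  shoulders [(np.float64(0.97), [276.0, 163.0], [507.7, -24.8])]
  catch_box [(np.float64(0.66), [275.0, 252.0], [397.8, 14.2])]
[417.41   8.04 -20.14]
[[0.0, 0.3], [-0.2, 0.6], [3.3, -1.6], [-1.9, 1.0], [1.5, -1.8], [-5.0, 2.7], [0.2, -3.5], [0.2, 1.1]]
[275 210]
```

View pics/w2c.png

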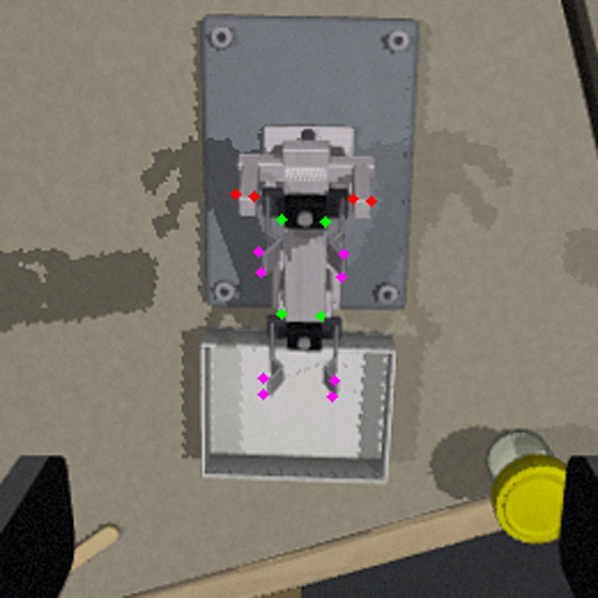

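The overlay sits about 1 mm to the left of the shoulders, lips and saddle screws, at crop (305,217) and (304,343). I'll refine the fit with the screws and plate corners.

Run:
```python
from w import *
im0=arm.get_image('wrist');st=arm.read_state()
st['position']=np.array([477.6,-18.5,232.2]); 
us=np.array([275,210]);f=lambda a:(us-130)+np.array(a)/2.3
q=np.load('rail.npy')
A=[atz(im0,f(p),6,st)[:2] for p in [(205,16),(417,20),(205,305),(407,307)]];print(np.round(A,1).tolist())
for a,b in((2,0),(3,1)): d=A[b]-A[a];print(np.degrees(np.arctan2(d[1],d[0])),np.linalg.norm(d))
for a,b in((0,1),(2,3)): d=A[b]-A[a];print(90+np.degrees(np.arctan2(d[1],d[0])),np.linalg.norm(d))
B=[atz(im0,f((305,217)),86,st)[:2],atz(im0,f((304,343)),54,st)[:2]];d=B[0]-B[1];print(np.round(B,1),np.degrees(np.arctan2(d[1],d[0])))
y=np.radians(q[2])
for p in A+B: print('y off', np.dot(p-q[:2],[-np.sin(y),np.cos(y)]).round(2),'x',np.dot(p-q[:2],[np.cos(y),np.sin(y)]).round(1))
go([532,-411,250],tool(-27))
```

```text
[[573.3, -2.5], [544.8, -85.3], [455.7, 40.5], [426.4, -46.4]]
-20.04590408688921 125.28688939209283
-18.195996410937557 124.55590743036156
-19.046956007823994 87.62610987389037
-18.59335253158838 91.66308245308018
[[495.5 -21.4]
 [440.9  -2.6]] -18.96625780242982
y off 43.82 x 150.0
y off -43.79 x 151.7
y off 43.61 x 24.7
y off -48.02 x 27.2
y off -0.72 x 83.5
y off -1.91 x 25.7
GO [0.1732, 0.3559, -0.0197] [0.0, 0.01, 8.98] rows 7.0
```

{"op": "servo_tool", "data": {"increments": [[1,0.173,0.356,-0.02,0,0,9],[1,0.173,0.356,-0.02,0,0,9],[1,0.173,0.356,-0.02,0,0,9],[1,0.173,0.356,-0.02,0,0,9],[1,0.173,0.356,-0.02,0,0,9],[1,0.173,0.356,-0.02,0,0,9],[1,0.173,0.356,-0.02,0,0,9],[1,0.173,0.356,-0.02,0,0,9],[1,0.173,0.356,-0.02,0,0,9]]}}

```text
clock: 5.7
position: [531.6, -410.3, 250.0]
ee_rot: [0.972, -0.233, -0.0, -0.0]
contact_force: [-0.3, 1.0, -0.5]
gripper_width: 85.7
grasp_force: 0.0
```

Run:
```python
from w import *
np.save('rail.npy',[416.2,6.2,-19.0])
st,im,o=look(None,['coring_tube','tube_mouth','tube_exit','rod_tip','rod_shoulder','ejector_rod','forceps'])
m=atz(im,o['tube_mouth'][0]['centre'],10,st)[:2];e=atz(im,o['tube_exit'][0]['centre'],10,st)[:2];d=m-e
print(np.linalg.norm(d),np.degrees(np.arctan2(d[1],d[0])),(m+e)/2)
c=np.array(o['coring_tube'][0]['centre']).astype(int)
x0=max(0,c[0]-130);y0=max(0,c[1]-130);print(x0,y0)
save('w3.png',im,(x0,y0,x0+260,y0+260),2.3)
```

```text
5.7 [ 531.6 -410.3  250. ] [ 0.891 -0.454 -0.001]
  coring_tube [(np.float64(0.89), [276.0, 169.0], [536.8, -405.8])]
  tube_mouth [(np.float64(0.88), [272.0, 111.0], [592.5, -430.7])]
  tube_exit [(np.float64(0.95), [534.0, 104.0], [479.3, -676.8]), (np.float64(0.73), [286.0, 226.0], [476.7, -387.6])]
  rod_tip [(np.float64(0.7), [214.0, 357.0], [361.9, -229.0])]
  rod_shoulder [(np.float64(0.62), [163.0, 275.0], [487.6, -234.4])]
  ejector_rod [(np.float64(0.89), [152.0, 255.0], [512.7, -231.2])]
  forceps [(np.float64(0.79), [118.0, 137.0], [643.4, -272.8]), (np.float64(0.28), [219.0, 358.0], [351.0, -227.8])]
270.8470391791664 65.28581346406074 [ 535.87163859 -553.76826844]
145 38
```

View pics/w3.png

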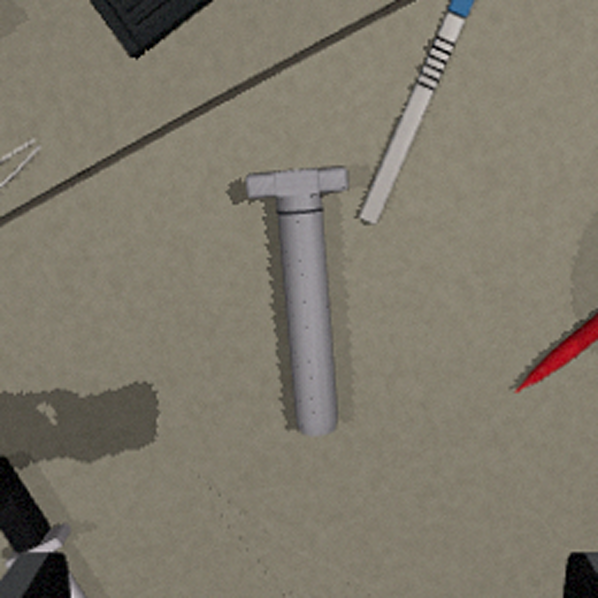

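The steel tube has its flange at crop (297,183) and its exit end at (317,432). It is clear of the scalpel-like holder on the right.

Run:
```python
from w import *
im=arm.get_image('wrist');st=arm.read_state()
f=lambda a:np.array([145,38])+np.array(a)/2.3
p=[atz(im,f(a),z,st)[:2] for a,z in [((302.5,220),10),((317.5,420),10),((296,170),18),((316,433),6),((246,185),15),((347,180),15)]]
print(np.round(p,1).tolist()); d=p[0]-p[1];print(np.degrees(np.arctan2(d[1],d[0])))
d=p[2]-p[3];print(np.linalg.norm(d),np.degrees(np.arctan2(d[1],d[0])),(p[2]+p[3])/2)
d=p[5]-p[4];print(90+np.degrees(np.arctan2(d[1],d[0])),np.linalg.norm(d))
for a in ('top','side'):
    look(None,['coring_tube','tube_mouth'],a,3)
```

```text
[[570.6, -424.7], [484.3, -388.3], [591.3, -432.3], [477.5, -384.1], [595.4, -410.1], [577.5, -449.9]]
-22.857265073009465
123.59187501996998 -22.985723232642158 [ 534.4065022 -408.1989598]
-24.231056758023954 43.68572060694461
6.15 [ 531.9 -410.6  250.5] [ 0.891 -0.454  0.   ]
  coring_tube [(np.float64(0.69), [331.0, 199.0], [532.0, -411.1]), (np.float64(0.59), [196.0, 237.0], [420.0, 15.2]), (np.float64(0.56), [435.0, 230.0], [432.4, -731.8])]
  tube_mouth [(np.float64(0.53), [449.0, 240.0], [401.1, -769.8]), (np.float64(0.51), [339.0, 182.0], [584.6, -437.4])]
6.3 [ 531.8 -410.9  250.4] [ 0.891 -0.454  0.   ]
  coring_tube [(np.float64(0.8), [307.0, 250.0], [519.2, -415.2]), (np.float64(0.74), [353.0, 324.0], [443.5, -717.9])]
  tube_mouth [(np.float64(0.63), [328.0, 237.0], [606.3, -417.6])]
```

Run:
```python
from w import *
go([531.3,-406.7,60],tool(-23))
go([531.3,-406.7,2],tool(-23))
```

```text
GO [-0.0024, -0.0037, 0.1903] [0.0, 0.0, -4.02] rows 4.0
GO [-0.0024, -0.0037, 0.2483] [0.0, 0.0, -4.02] rows 4.0
```

{"op": "servo_tool", "data": {"increments": [[1,-0.0024,-0.0037,0.06,0,0,-4],[1,-0.0024,-0.0037,0.12,0,0,-4],[1,-0.0024,-0.0037,0.18,0,0,-4],[1,-0.0024,-0.0037,0.22,0,0,-4],[1,-0.0024,-0.0037,0.24,0,0,-4],[1,-0.0024,-0.0037,0.248,0,0,-4],[1,-0.0024,-0.0037,0.248,0,0,-4]]}}

```text
clock: 7.32
position: [531.5, -406.8, 2.4]
ee_rot: [0.98, -0.199, -0.0, 0.0]
contact_force: [0.4, -0.3, 0.8]
gripper_width: 85.2
grasp_force: 0.0
```

{"op": "servo_tool", "data": {"increments": [[0,0,0,0,0,0,0],[0,0,0,0,0,0,0],[0,0,0,0,0,0,0],[0,0,0,0,0,0,0],[0,0,0,0,0,0,0],[0,0,0,0,0,0,0]]}}

```text
clock: 8.07
position: [531.7, -406.8, 3.1]
ee_rot: [0.98, -0.199, 0.0, 0.0]
contact_force: [-1.9, 1.0, 5.0]
gripper_width: 18.5
grasp_force: 59.6
```

{"op": "servo_tool", "data": {"increments": [[0,0,0,-0.02,0,0,0],[0,0,0,-0.06,0,0,0],[0,0,0,-0.12,0,0,0],[0,0,0,-0.18,0,0,0],[0,0,0,-0.2,0,0,0],[0,0,0,-0.2,0,0,0],[0,0,0,-0.2,0,0,0]]}}

```text
clock: 8.95
position: [530.2, -405.7, 199.4]
ee_rot: [0.98, -0.2, -0.002, -0.001]
contact_force: [0.5, -0.2, -2.2]
gripper_width: 18.3
grasp_force: 58.9
```

Run:
```python
from w import *
st=arm.read_state();print(st['gripper_width'],st['wrist_torque'])
im=arm.get_image('wrist');Rt=R.from_quat(st['ee_rot']).as_matrix()
for t in ['tube_mouth','tube_exit']:
    for d in arm.spot_point('wrist',t)[:2]:
        # intersect with tool plane y=0
        c,v=ray(im,d['centre'],st);c=Rt.T@(c-st['position']);v=Rt.T@v
        s=(-7-c[2])/v[2]; print(t,round(d['p'],2),np.round(d['centre']),'at tool z=-7:',(c+v*s).round(1))
save('w4.png',im)
q=np.load('rail.npy')
Rt=tool(q[2],30); mid=np.array([q[0],q[1],50])+Rt[:,0]*61
P=mid+Rt[:,2]*7   # TCP when seated, axis 7 above TCP
for h in (120,40,0): print(h,(P-Rt[:,2]*h).round(1))
go([480,-60,280],tool(q[2],0)); go(P-Rt[:,2]*120,Rt)
```

```text
18.30813189737706 [ 0.1000632   0.0253785  -0.00186034]
tube_mouth 0.59 [282. 136.] at tool z=-7: [63.6  0.8 -7. ]
tube_exit 0.59 [285. 398.] at tool z=-7: [-55.2   1.9  -7. ]
120 [412.7   7.4 178.4]
40 [450.5  -5.6 109.1]
0 [469.5 -12.1  74.4]
GO [-0.1823, -0.2988, -0.0793] [-0.03, 0.24, -4.03] rows 6.0
GO [-0.2701, -0.3345, 0.0228] [1.02, 30.23, -3.95] rows 7.0
```

View pics/w4.png

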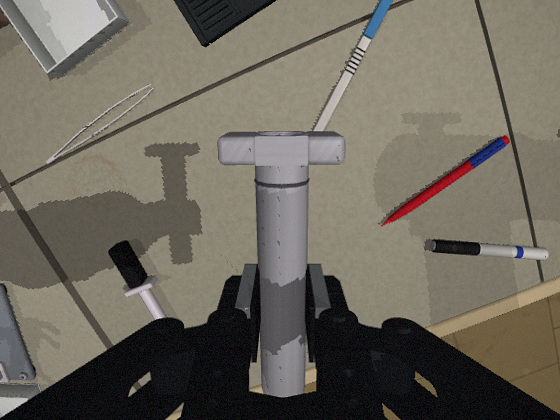

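The tube is held straight in the fingers, with its mouth at (282,136), its exit end at (285,398) and its flange square to the image.

Run:
```python
from w import *
q=np.load('rail.npy')
Rt=tool(q[2],30); P=np.array([q[0],q[1],50])+Rt[:,0]*61+Rt[:,2]*7
go(P-Rt[:,2]*100,Rt)
```

```text
GO [-0.2601, -0.3352, 0.04] [1.02, 30.23, -3.95] rows 7.0
```

{"op": "servo_tool", "data": {"increments": [[0,-0.03,-0.04,0,0,0,0],[0,-0.07,-0.09,0,0.1,4,-0.5],[0,-0.11,-0.14,0.006,0.3,9,-1.2],[0,-0.15,-0.19,0.012,0.5,15,-2],[0,-0.19,-0.24,0.02,0.7,21,-2.8],[0,-0.23,-0.29,0.03,0.9,27,-3.5],[0,-0.26,-0.335,0.04,1,30.2,-4],[0,-0.26,-0.335,0.04,1,30.2,-4],[0,-0.26,-0.335,0.04,1,30.2,-4],[0,-0.26,-0.335,0.04,1,30.2,-4]]}}

```text
clock: 10.35
position: [436.8, 11.7, 187.6]
ee_rot: [0.957, -0.155, 0.242, 0.043]
contact_force: [-0.0, -0.7, -1.4]
gripper_width: 17.8
grasp_force: 59.5
```

```bash
cat > rel.py <<'E'
from w import *
q=np.load('rail.npy'); Rt=tool(q[2],30); O=np.array([q[0],q[1],50])
st=arm.read_state(); print('tcp in rail',(Rt.T@(st['position']-O)*[1,-1,-1]).round(2),'rotdeg',np.degrees(R.from_matrix(Rt.T@R.from_quat(st['ee_rot']).as_matrix()).as_rotvec()).round(2),'F rail',(Rt.T@st['contact_force']*[1,-1,-1]).round(1),st['gripper_width'].round(2),st['clock'])
E
cat > seat.py <<'E'
from rel import *
im=arm.get_image('wrist')
for t in ['clip_low','clip_top','shoulders','tube_mouth','tube_exit']:
    for d in arm.spot_point('wrist',t)[:2]:
        c,v=ray(im,d['centre'],st);c=Rt.T@(c-O)*[1,-1,-1];v=Rt.T@v*[1,-1,-1];s=-c[2]/v[2]
        print(t,round(d['p'],2),np.round(d['centre']),'rail at z=0:',(c+v*s).round(1)[:2])
E
python3 - <<'E'
from seat import *
save('w5.png',im)
go(O+Rt[:,0]*61+Rt[:,2]*(7-40),Rt)
E
```

```text
Traceback (most recent call last):
  File "seat.py", line 1, in <module>
    from rel import *
  File "rel.py", line 3, in <module>
    st=arm.read_state(); print('tcp in rail',(Rt.T@(st['position']-O)*[1,-1,-1]).round(2),'rotdeg',np.degrees(R.from_matrix(Rt.T@R.from_quat(st['ee_rot']).as_matrix()).as_rotvec()).round(2),'F rail',(Rt.T@st['contact_force']*[1,-1,-1]).round(1),st['gripper_width'].round(2),st['clock'])
                                                                                                                                                                                                                                                     ^^^^^^^^^^^^^^^^^^^^^^^^^
AttributeError: 'float' object has no attribute 'round'
```

```bash
sed -i "s/st\['gripper_width'\].round(2)/st['gripper_width'],st['joints'].round(2)/" rel.py
python3 - <<'E'
from seat import *
save('w5.png',im)
go(O+Rt[:,0]*61+Rt[:,2]*(7-40),Rt)
E
```

```text
tcp in rail [ 84.13  11.89 110.28] rotdeg [-0.14 -1.49 -0.61] F rail [-0.5 -0.6 -1.3] 17.834657631482436 [ 0.47 -0.09 -1.07  1.01 -0.42 -0.12] 10.35
clip_top 0.66 [294. 195.] rail at z=0: [91.4  2.6]
clip_top 0.4 [281. 135.] rail at z=0: [133.2  12. ]
shoulders 0.81 [302. 167.] rail at z=0: [111.2  -2.3]
tube_mouth 0.76 [281. 134.] rail at z=0: [133.6  12.3]
tube_mouth 0.33 [283. 399.] rail at z=0: [-96.6   7.8]
tube_exit 0.9 [285. 398.] rail at z=0: [-95.3   6.7]
GO [-0.0222, 0.0051, 0.0766] [0.59, 1.55, -0.05] rows 2.0
```

View pics/w5.png

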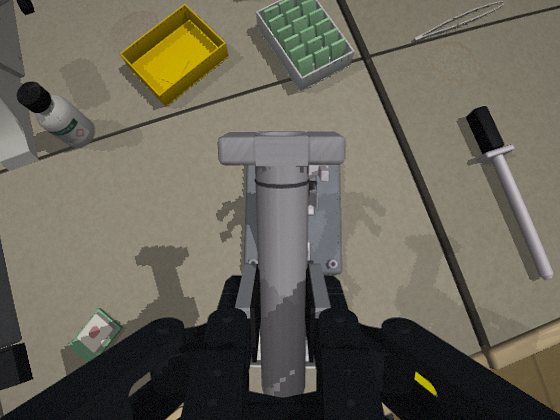

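The joint 3 limit (-1.07) blocks the high approach, so I'll go in lower.

{"op": "servo_tool", "data": {"increments": [[0,0,0.002,0.03,0.3,0.8,0],[0,-0.01,0.005,0.05,0.6,1.5,0],[0,-0.015,0.005,0.06,0.6,1.5,0],[0,-0.018,0.005,0.06,0.6,1.5,0]]}}

```text
clock: 11.15
position: [471.0, 1.0, 158.5]
ee_rot: [0.957, -0.163, 0.234, 0.046]
contact_force: [0.0, -0.8, -2.8]
gripper_width: 17.8
grasp_force: 59.5
```

Run:
```python
from rel import *
go(O+Rt[:,0]*61+Rt[:,2]*(7-40),Rt)
```

```text
tcp in rail [100.58  12.96  67.24] rotdeg [-0.87 -2.45  0.09] F rail [-1.2 -0.8 -2.6] 17.805728000493577 [ 0.28  0.02 -1.07  1.28 -0.29 -0.26] 11.15
GO [-0.0381, 0.0125, 0.0361] [0.87, 2.45, -0.09] rows 1.0
```

```bash
cat > kin.py <<'E'
from h import *
from scipy.optimize import least_squares
Ry=lambda a:R.from_euler('y',a).as_matrix();Rx=lambda a:R.from_euler('x',a).as_matrix();Rz=lambda a:R.from_euler('z',a).as_matrix()
S4=1
def fk(k,j,s4=None):
    a1,d1,L2,L4,e,L6=k; s=s4 or S4
    A=Rz(j[0]);B=A@Ry(j[1]);C=B@Ry(-j[2]);D=C@Rx(s*j[3])@Ry(-j[4])
    return A@[a1,0,d1]+B@[0,0,L2]+C@[L4,0,e]+D@[L6,0,0], D
E
python3 - <<'E'
from kin import *
s=arm.read_state()
dat=[([1.44860548,.385573787,.00665209,-.0005,-1.19404519,-.25857],[232.05,579.7,230.2],[.981914,-.1893237,-.00016,.0011]),
([.47,-.09,-1.07,1.01,-.42,-.12],[436.8,11.7,187.6],[.957,-.155,.242,.043]),
(s['joints'],s['position'],s['ee_rot'])]
for j,p,q in dat:
    for s4 in (1,-1): print(s4,fk(np.ones(6),j,s4)[1][:,0].round(3),R.from_quat(q).as_matrix()[:,2].round(3))
k0=np.array([50,350,350,380,30,220.])
f=lambda k:np.concatenate([np.concatenate([fk(k,j,s4)[0]-p for j,p,q in dat]),(k-k0)/30])
for s4 in (1,-1):
    r=least_squares(f,k0);print(s4,r.x.round(1),r.fun[:9].round(1))
E
```

```text
1 [ 0.    -0.002 -1.   ] [-0.001 -0.002 -1.   ]
-1 [-0.001 -0.002 -1.   ] [-0.001 -0.002 -1.   ]
1 [ 0.136  0.457 -0.879] [ 0.45  -0.157 -0.879]
-1 [ 0.449 -0.159 -0.879] [ 0.45  -0.157 -0.879]
1 [ 0.281  0.367 -0.887] [ 0.432 -0.165 -0.887]
-1 [ 0.432 -0.165 -0.887] [ 0.432 -0.165 -0.887]
1 [ 500.3 -797.3  346.4 -105.3  188.9 -495.1] [-158.7   19.6    3.     1.6   19.2  -12.    -7.7  -11.9   10.2]
-1 [ 93.6 311.8 572.2 312.2  15.1 509.4] [-158.7   19.2    0.8   -4.1   10.8   -4.7    2.7  -13.1    3.9]
```

```bash
cat > kin.py <<'E'
from h import *
from scipy.optimize import least_squares
Ry=lambda a:R.from_euler('y',a).as_matrix();Rx=lambda a:R.from_euler('x',a).as_matrix();Rz=lambda a:R.from_euler('z',a).as_matrix()
def fk(k,j):
    a1,d1,L2,L4,e,L6,b=k
    A=Rz(j[0]);B=A@Ry(j[1]);C=B@Ry(-j[2]);D=C@Rx(-j[3])@Ry(-j[4])
    return A@[a1,b,d1]+B@[0,0,L2]+C@[L4,0,e]+D@[L6,0,0], D
E
python3 - <<'E'
from kin import *
s=arm.read_state()
dat=[([1.44860548,.385573787,.00665209,-.0005,-1.19404519,-.25857],[232.05,579.7,230.2],[.981914,-.1893237,-.00016,.0011]),
([.47,-.09,-1.07,1.01,-.42,-.12],[436.8,11.7,187.6],[.957,-.155,.242,.043]),
(s['joints'],s['position'],s['ee_rot'])]
D0=Rz(0)
k0=np.array([0,350,350,350,30,220.,-150])
f=lambda k:np.concatenate([np.concatenate([fk(k,j)[0]-p for j,p,q in dat]),(k-k0)/40])
r=least_squares(f,k0);k=r.x;print(k.round(1),r.fun[:9].round(1)); np.save('k.npy',k)
# j6: tool x relation
for j,p,q in dat:
    D=fk(k,j)[1];M=D.T@R.from_quat(q).as_matrix();print(np.degrees(np.arctan2(M[2,0],M[1,0])).round(1),np.degrees(j[5]).round(1))
# reachability of poses
q=np.load('rail.npy')
lo=np.array([-3.1,-1.2,-1.06,-3.15,-2.98,-.17]);hi=np.array([3.1,2.05,1.4,2.04,-.17,0])
def ik(p,z):
    best=[]
    for j4 in (0,1.5,-1.5,-3):
        for j2 in (-.3,.3):
            g=lambda j:np.concatenate([(fk(k,j)[0]-p),(fk(k,j)[1][:,0]-z)*500])
            x=least_squares(g,np.clip([0.2,j2,-.5,j4,-.8],lo[:5]+.01,[3,2,1.3,2,-.2]),bounds=(lo[:5],[3.1,2.05,1.4,2.04,-.17]))
            best.append((round(np.linalg.norm(x.fun),1),x.x.round(2).tolist()))
    best.sort(key=lambda b:b[0]);return best[:3]
for pit in (30,20,10):
    for h in (0,20,40):
        Rt=tool(q[2],30);T=tool(q[2],pit); G=np.array([q[0],q[1],50])+Rt[:,0]*61-Rt[:,2]*h; print(pit,h,ik(G+T[:,2]*7,T[:,2]))
E
```

```text
[ 277.8 -257.1  495.1  105.2  113.1   36.  -150.7] [ -8.9   0.9   1.6  -8.4  22.9  -7.7   6.2 -32.7   6.5]
-165.2 -14.8
-172.9 -6.9
-165.2 -14.8
30 0 [(np.float64(89.5), [0.3, 0.08, -1.06, 1.56, -0.3]), (np.float64(89.5), [0.3, 0.08, -1.06, 1.56, -0.3]), (np.float64(89.5), [0.3, 0.08, -1.06, 1.56, -0.3])]
30 20 [(np.float64(77.2), [0.32, 0.04, -1.06, 1.42, -0.31]), (np.float64(77.2), [0.32, 0.04, -1.06, 1.42, -0.31]), (np.float64(77.2), [0.32, 0.04, -1.06, 1.42, -0.31])]
30 40 [(np.float64(64.3), [0.34, 0.0, -1.06, 1.3, -0.32]), (np.float64(64.3), [0.34, 0.0, -1.06, 1.3, -0.32]), (np.float64(64.3), [0.34, 0.0, -1.06, 1.3, -0.32])]
20 0 [(np.float64(85.8), [0.29, 0.09, -1.06, 0.96, -0.24]), (np.float64(85.8), [0.29, 0.09, -1.06, 0.96, -0.24]), (np.float64(85.8), [0.29, 0.09, -1.06, 0.96, -0.24])]
20 20 [(np.float64(73.7), [0.31, 0.05, -1.06, 0.85, -0.27]), (np.float64(73.7), [0.31, 0.05, -1.06, 0.85, -0.27]), (np.float64(73.7), [0.31, 0.05, -1.06, 0.85, -0.27])]
20 40 [(np.float64(60.9), [0.33, 0.01, -1.06, 0.76, -0.31]), (np.float64(60.9), [0.33, 0.01, -1.06, 0.76, -0.31]), (np.float64(60.9), [0.33, 0.01, -1.06, 0.76, -0.31])]
10 0 [(np.float64(82.8), [0.29, 0.1, -1.06, 0.35, -0.29]), (np.float64(82.8), [0.29, 0.1, -1.06, 0.35, -0.29]), (np.float64(82.8), [0.29, 0.1, -1.06, 0.35, -0.29])]
10 20 [(np.float64(70.7), [0.31, 0.06, -1.06, 0.32, -0.33]), (np.float64(70.7), [0.31, 0.06, -1.06, 0.32, -0.33]), (np.float64(70.7), [0.31, 0.06, -1.06, 0.32, -0.33])]
10 40 [(np.float64(58.1), [0.33, 0.02, -1.06, 0.29, -0.37]), (np.float64(58.1), [0.33, 0.02, -1.06, 0.29, -0.37]), (np.float64(58.1), [0.33, 0.02, -1.06, 0.29, -0.37])]
```

```bash
sed -i 's/A@\[a1,b,d1\]/A@[a1,0,d1]/; s/D@\[L6,0,0\]/D@[L6,b,0]/' kin.py
cat > ik.py <<'E'
from kin import *
k=np.load('k.npy')
lo=np.array([-3.1,-1.2,-1.06,-3.15,-2.98]);hi=np.array([3.1,2.05,1.4,2.04,-.17])
def ik(p,z,n=3):
    best=[]
    for j4 in (0,1.5,-1.5,-3):
        for j2 in (-.3,.3):
            g=lambda j:np.concatenate([(fk(k,j)[0]-p),(fk(k,j)[1][:,0]-z)*500])
            x=least_squares(g,[0.2,j2,-.5,j4,-.8],bounds=(lo,hi))
            D=fk(k,x.x)[1]
            best.append((round(float(np.linalg.norm(x.fun)),1),x.x.round(2).tolist(),D))
    best.sort(key=lambda b:b[0]);return best[:n]
E
python3 - <<'E'
from kin import *
s=arm.read_state()
dat=[([1.44860548,.385573787,.00665209,-.0005,-1.19404519,-.25857],[232.05,579.7,230.2],[.981914,-.1893237,-.00016,.0011]),
([.47,-.09,-1.07,1.01,-.42,-.12],[436.8,11.7,187.6],[.957,-.155,.242,.043]),
(s['joints'],s['position'],s['ee_rot'])]
k0=np.array([0,200,430,430,0,350.,-150])
f=lambda k:np.concatenate([np.concatenate([fk(k,j)[0]-p for j,p,q in dat]),(k-k0)/40])
r=least_squares(f,k0);k=r.x;print(k.round(1),r.fun[:9].round(1)); np.save('k.npy',k)
E
python3 - <<'E'
from ik import *
q=np.load('rail.npy')
for pit in (30,20,10,0):
    for h in (0,20,40):
        Rt=tool(q[2],30);T=tool(q[2],pit); G=np.array([q[0],q[1],50])+Rt[:,0]*61-Rt[:,2]*h; print(pit,h,[b[:2] for b in ik(G+T[:,2]*7,T[:,2])])
E
```

```text
[   3.1  172.8  556.6  423.5   -4.5  297.3 -159.8] [-0.1 -0.1  0.1  0.6  0.  -0.7 -0.5 -0.   0.6]
30 0 [(17.8, [-0.36, 0.24, -0.96, -3.15, -0.17]), (17.8, [-0.36, 0.24, -0.96, -3.15, -0.17]), (54.7, [-0.05, 0.16, -1.06, 2.04, -0.19])]
30 20 [(27.7, [-0.36, 0.2, -0.98, -3.15, -0.17]), (27.7, [-0.36, 0.2, -0.98, -3.15, -0.17]), (49.4, [-0.06, 0.14, -1.06, 2.04, -0.17])]
30 40 [(38.8, [-0.36, 0.16, -1.0, -3.15, -0.17]), (38.8, [-0.36, 0.16, -1.0, -3.15, -0.17]), (57.2, [0.22, 0.07, -1.06, 1.38, -0.26])]
20 0 [(17.9, [0.16, 0.18, -1.06, 1.33, -0.17]), (17.9, [0.16, 0.18, -1.06, 1.33, -0.17]), (17.9, [0.16, 0.18, -1.06, 1.33, -0.17])]
20 20 [(10.9, [0.25, 0.14, -1.06, 1.14, -0.2]), (10.9, [0.25, 0.14, -1.06, 1.14, -0.2]), (10.9, [0.25, 0.14, -1.06, 1.14, -0.2])]
20 40 [(3.6, [0.32, 0.1, -1.06, 1.0, -0.25]), (3.6, [0.32, 0.1, -1.06, 1.0, -0.25]), (3.6, [0.32, 0.1, -1.06, 1.0, -0.25])]
10 0 [(0.0, [0.39, 0.25, -0.79, 0.29, -0.41]), (0.0, [0.39, 0.25, -0.79, 0.29, -0.41]), (0.0, [0.39, 0.25, -0.79, 0.29, -0.41])]
10 20 [(0.0, [0.41, 0.2, -0.79, 0.26, -0.46]), (0.0, [0.41, 0.2, -0.79, 0.26, -0.46]), (0.0, [0.41, 0.2, -0.79, 0.26, -0.46])]
10 40 [(0.0, [0.43, 0.16, -0.78, 0.24, -0.52]), (0.0, [0.43, 0.16, -0.78, 0.24, -0.52]), (0.0, [0.43, 0.16, -0.78, 0.24, -0.52])]
0 0 [(0.0, [0.33, 0.31, -0.58, 0.0, -0.68]), (0.0, [0.33, 0.31, -0.58, 0.0, -0.68]), (0.0, [0.33, 0.31, -0.58, -0.0, -0.68])]
0 20 [(0.0, [0.34, 0.27, -0.58, 0.0, -0.72]), (0.0, [0.34, 0.27, -0.58, 0.0, -0.72]), (0.0, [0.34, 0.27, -0.58, -0.0, -0.72])]
0 40 [(0.0, [0.36, 0.23, -0.58, -0.0, -0.76]), (0.0, [0.36, 0.23, -0.58, 0.0, -0.76]), (0.0, [0.36, 0.23, -0.58, -0.0, -0.76])]
```

Run:
```python
from ik import *
q=np.load('rail.npy');Rt=tool(q[2],30);O=np.array([q[0],q[1],50])
T=tool(-23,-20)
for z in (2,80): print('bench',[b[:2] for b in ik(np.array([531.,-407,z]),T[:,2],2)])
for pit in (30,20,10,0):
    for x in (285,154):
        T=tool(q[2],pit);print('rod',pit,x,[b[:2] for b in ik(O+Rt[:,0]*x+T[:,2]*8,T[:,2],1)])
for pit in (-10,-20,-30,0): 
    T=tool(0,pit);print('rod bench',pit,[b[:2] for b in ik(np.array([515.,-231,2]),T[:,2],1)])
for pit in (15,10,5):
    T=tool(q[2],pit)
    for h in (60,0): print('tube',pit,h,[b[:2] for b in ik(O+Rt[:,0]*61-Rt[:,2]*h+T[:,2]*7,T[:,2],1)])
T=tool(-23,0)
go([531.5,-406.8,90],T); go([531.5,-406.8,3],T)
```

```text
bench [(0.0, [-0.41, 0.84, 0.18, 0.0, -1.26]), (0.0, [-0.41, 0.84, 0.18, 0.0, -1.26])]
bench [(0.0, [-0.41, 0.76, 0.23, 0.0, -1.39]), (0.0, [-0.41, 0.76, 0.23, 0.0, -1.39])]
rod 30 285 [(0.0, [0.12, 0.27, -0.67, 0.97, -0.27])]
rod 30 154 [(24.6, [-0.1, 0.2, -0.96, 2.04, -0.17])]
rod 20 285 [(0.0, [0.2, 0.33, -0.36, 0.31, -0.6])]
rod 20 154 [(0.0, [0.27, 0.23, -0.8, 0.69, -0.31])]
rod 10 285 [(0.0, [0.17, 0.39, -0.16, 0.11, -0.87])]
rod 10 154 [(0.0, [0.28, 0.29, -0.53, 0.17, -0.61])]
rod 0 285 [(0.0, [0.13, 0.47, 0.02, 0.0, -1.12])]
rod 0 154 [(0.0, [0.23, 0.36, -0.34, 0.0, -0.87])]
rod bench -10 [(0.0, [-0.12, 0.62, -0.28, 0.03, -0.85])]
rod bench -20 [(0.0, [-0.11, 0.7, -0.16, 0.04, -1.06])]
rod bench -30 [(0.0, [-0.11, 0.78, -0.05, 0.06, -1.26])]
rod bench 0 [(0.0, [-0.13, 0.56, -0.39, -0.0, -0.63])]
tube 15 60 [(0.0, [0.47, 0.08, -0.9, 0.44, -0.45])]
tube 15 0 [(0.0, [0.33, 0.22, -0.98, 0.77, -0.23])]
tube 10 60 [(0.0, [0.45, 0.11, -0.77, 0.23, -0.57])]
tube 10 0 [(0.0, [0.39, 0.25, -0.79, 0.29, -0.41])]
tube 5 60 [(0.0, [0.41, 0.15, -0.67, 0.09, -0.69])]
tube 5 0 [(0.0, [0.36, 0.28, -0.67, 0.11, -0.55])]
GO [0.1375, 0.3634, 0.1541] [-0.14, -27.56, 3.61] rows 7.0
GO [0.0972, 0.3623, 0.2312] [-0.14, -27.56, 3.61] rows 8.0
```

Run:
```python
from h import *
go([531.5,-406.8,150],tool(-23,0))
```

```text
GO [0.1652, 0.3641, 0.1009] [-0.14, -27.56, 3.61] rows 7.0
```

{"op": "servo_tool", "data": {"increments": [[0,0.024,0.052,0.014,0,-4,0.5],[0,0.047,0.104,0.029,0,-8,1],[0,0.071,0.156,0.043,0,-12,1.5],[0,0.094,0.208,0.058,-0.1,-16,2],[0,0.118,0.26,0.072,-0.1,-20,2.6],[0,0.142,0.312,0.086,-0.1,-24,3.1],[0,0.165,0.364,0.101,-0.1,-27.6,3.6],[0,0.165,0.364,0.101,-0.1,-27.6,3.6],[0,0.165,0.364,0.101,-0.1,-27.6,3.6]]}}

```text
clock: 12.28
position: [532.6, -406.9, 149.0]
ee_rot: [0.98, -0.199, 0.0, -0.002]
contact_force: [0.4, 0.5, -2.5]
gripper_width: 18.2
grasp_force: 59.5
```

Run:
```python
from h import *
go([531.5,-406.8,3.0],tool(-23,0))
```

```text
GO [-0.001, 0.0009, 0.1459] [-0.24, 0.03, 0.02] rows 3.0
```

{"op": "servo_tool", "data": {"increments": [[0,0,0.001,0.05,0,0,0],[0,0,0.001,0.1,0,0,0],[0,0,0.001,0.135,0,0,0],[0,0,0.001,0.146,0,0,0],[0,0,0.001,0.146,0,0,0],[1,0,0.001,0.146,0,0,0],[1,0,0.001,0.146,0,0,0],[1,0,0.001,0.146,0,0,0],[1,0,0.001,0.142,0,-9,0],[1,0,0.001,0.138,0,-18,0],[1,0,0.001,0.138,0,-18,0]]}}

```text
clock: 13.65
position: [534.8, -405.3, 11.0]
ee_rot: [0.968, -0.194, -0.153, -0.032]
contact_force: [-0.1, 0.7, -1.0]
gripper_width: 85.3
grasp_force: 0.0
```

Run:
```python
from h import *
s=arm.read_state();print(s['position'],s['contact_force'])
# where tube should be: mid = grasp+4
go([531.0,-406.6,1.5],tool(-23,-18))
im=arm.get_image('wrist')
for t,z in (('tube_mouth',10),('tube_exit',10),('coring_tube',0)):
    for d in arm.spot_point('wrist',t)[:2]: print(t,round(d['p'],2),np.round(d['centre']),atz(im,d['centre'],z,s).round(1))
save('w6.png',im)
```

```text
[ 534.75423743 -405.31905181   10.99623558] [-0.12979265  0.74536779 -0.98829301]
GO [0.0001, 0.0027, 0.0099] [-0.03, -0.06, 0.3] rows 1.0
tube_mouth 0.97 [280. 148.] [ 594.  -429.9   10. ]
tube_mouth 0.57 [285. 357.] [ 482.8 -386.2   10. ]
tube_exit 0.77 [283. 356.] [ 484.5 -385.6   10. ]
coring_tube 0.73 [280. 259.] [ 539.6 -407.1    0. ]
```

View pics/w6.png

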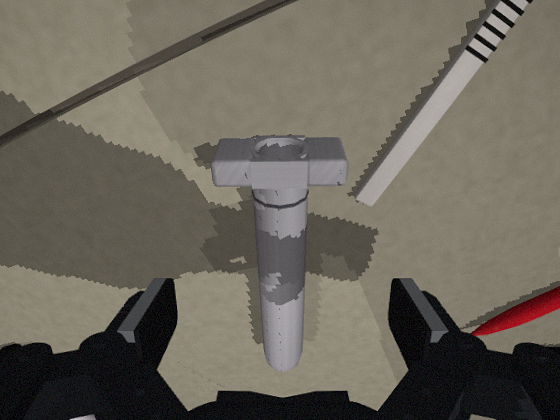

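The tube is straight between the open fingers (col 282), with its flange at row 160. I'll grip now.

{"op": "servo_tool", "data": {"increments": [[1,0,0.001,0.005,0,0,0],[1,0,0.001,0.01,0,0,0],[1,0,0.001,0.01,0,0,0],[0,0,0.001,0.01,0,0,0],[0,0,0.001,0.01,0,0,0],[0,0,0.001,0.01,0,0,0],[0,0,0.001,0.01,0,0,0],[0,0,0.001,0.01,0,0,0]]}}

```text
clock: 14.85
position: [530.4, -404.6, 3.3]
ee_rot: [0.969, -0.194, -0.152, -0.032]
contact_force: [0.9, 0.6, 0.5]
gripper_width: 18.5
grasp_force: 59.5
```

Run:
```python
from h import *
s=arm.read_state();print(s['position'],s['contact_force'],s['gripper_width'],s['ee_rot'])
go([531,-407,160],tool(-23,-18))
```

```text
[ 530.40022276 -404.58175545    3.31785633] [0.85150124 0.60974694 0.49422965] 18.499713975884312 [ 0.96851665 -0.19440608 -0.15225012 -0.03164931]
GO [-0.0467, 0.0017, -0.1496] [-0.03, -0.11, 0.3] rows 3.0
```

Run:
```python
from h import *
im=arm.get_image('wrist')
s=dict(position=np.array([534.75,-405.32,11.0]),ee_rot=[0.968,-0.194,-0.153,-0.032])
y=np.radians(-23)
for px,z in [((280,138),20),((280,163),20),((281,187),0.5),((283,370),12),((283,372),10),((282,300),20)]:
    p=atz(im,px,z,s)-s['position'];print(px,'along',(p@[np.cos(y),np.sin(y),0]).round(1),'lat',(p@[-np.sin(y),np.cos(y),0]).round(1))
go([500,-300,160],tool(-21,-10))
```

```text
(280, 138) along 72.1 lat 0.3
(280, 163) along 63.7 lat 0.3
(281, 187) along 43.0 lat -0.0
(283, 370) along -64.2 lat -1.6
(283, 372) along -69.6 lat -1.6
(282, 300) along 1.0 lat -0.7
GO [-0.1132, -0.0851, -0.1279] [-0.53, 7.89, -1.64] rows 4.0
```

{"op": "servo_tool", "data": {"increments": [[0,0,0,-0.04,0,0,0],[0,-0.01,0,-0.09,0,0,0],[0,-0.03,0,-0.14,0,2,0],[0,-0.06,-0.03,-0.15,0,5,-0.8],[0,-0.1,-0.07,-0.14,-0.5,8,-1.6],[0,-0.113,-0.085,-0.128,-0.5,8,-1.6],[0,-0.113,-0.085,-0.128,-0.5,8,-1.6]]}}

```text
clock: 15.78
position: [498.5, -298.4, 159.4]
ee_rot: [0.98, -0.181, -0.086, -0.016]
contact_force: [0.9, -0.4, -2.3]
gripper_width: 18.2
grasp_force: 59.1
```

Run:
```python
from rel import *
T=tool(q[2],12); Z=-Rt[:,2]; P=O+Rt[:,0]*58.5
for h in (60,38): go(P+Z*h,T)
from ik import ik
print([b[:2] for b in ik(P+Z*60,T[:,2],1)])
```

```text
tcp in rail [ 208.01 -261.24    6.25] rotdeg [ -0.29 -40.06   2.  ] F rail [-0.3 -0.1 -2.5] 18.197045917260226 [-0.27  0.46 -0.07 -0.02 -1.22  1.48] 15.775
GO [-0.1578, -0.2557, 0.0569] [-0.02, 22.07, -1.99] rows 5.0
GO [-0.1436, -0.256, 0.0738] [-0.02, 22.07, -1.99] rows 5.0
[(0.0, [0.47, 0.08, -0.82, 0.29, -0.54])]
```

{"op": "servo_tool", "data": {"increments": [[0,-0.026,-0.042,0,0,4,-0.4],[0,-0.052,-0.085,0.005,0,8,-0.7],[0,-0.078,-0.128,0.015,0,12,-1],[0,-0.105,-0.17,0.027,0,16,-1.4],[0,-0.132,-0.213,0.042,0,19,-1.7],[0,-0.158,-0.256,0.057,0,22,-2],[0,-0.158,-0.256,0.057,0,22,-2],[0,-0.158,-0.256,0.057,0,22,-2]]}}

```text
clock: 16.77
position: [438.4, -1.5, 131.3]
ee_rot: [0.981, -0.165, 0.104, 0.017]
contact_force: [-0.3, -0.3, -2.4]
gripper_width: 17.7
grasp_force: 59.4
```

Run:
```python
from seat import *
save('w7.png',im)
T=tool(q[2],12); Z=-Rt[:,2]; P=O+Rt[:,0]*58.5
for h in (30,): go(P+Z*h,T)
```

```text
tcp in rail [ 6.102e+01 -6.000e-02  5.861e+01] rotdeg [ -0.03 -17.92   0.05] F rail [-1.4 -0.3 -2. ] 17.747742279503633 [ 0.46  0.09 -0.81  0.29 -0.54  0.53] 16.775
clip_low 0.51 [279. 144.] rail at z=0: [98.8  0.6]
shoulders 0.89 [279. 123.] rail at z=0: [109.9   0.5]
tube_mouth 0.98 [280. 144.] rail at z=0: [99.1  0.4]
tube_exit 0.73 [284. 366.] rail at z=0: [-95.5  -2.5]
GO [0.0064, -0.0013, 0.0279] [0.05, -0.07, -0.23] rows 1.0
```

View pics/w7.png

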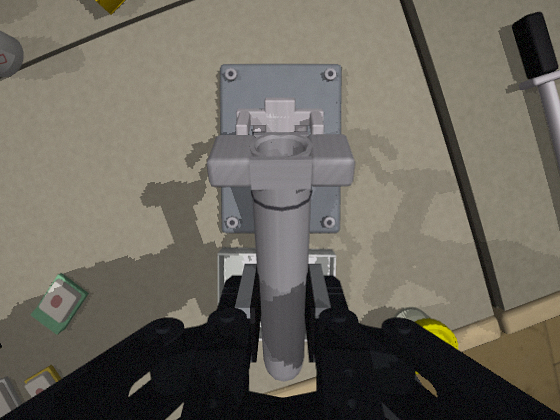

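The tube (cols 255–310) is centred over the plate (222–341) and parallel to the rail, with the shoulders just showing beyond the flange at row 120.

Run:
```python
from rel import *
im=arm.get_image('wrist')
for px in ((280,144),(284,366),(281,149)):
    c,v=ray(im,px,st);c=Rt.T@(c-O)*[1,-1,-1];v=Rt.T@v*[1,-1,-1]
    print(px,(c+v*(65.3-c[2])/v[2]).round(1))
T=tool(q[2],12); Z=-Rt[:,2]
R0=R.from_quat(st['ee_rot']).as_matrix()
for h in (58.6-40,58.6-52,58.6-65.3): print(h,(R0.T@(-Z*(58.6-h))/1000).round(4))
print('rail x 1mm in tool',(R0.T@Rt[:,0]).round(3))
```

```text
tcp in rail [60.96 -1.3  58.48] rotdeg [ -0.08 -17.93   0.22] F rail [-1.8 -0.2 -1.9] 18.23045780548009 [ 0.46  0.09 -0.81  0.29 -0.54  0.53] 17.075
(280, 144) [129.4  -1.6  65.3]
(284, 366) [ 9.6 -2.8 65.3]
(281, 149) [127.7  -1.9  65.3]
18.6 [ 0.0123 -0.0001  0.0381]
6.600000000000001 [ 0.016  -0.0001  0.0495]
-6.699999999999996 [ 0.0201 -0.0001  0.0621]
rail x 1mm in tool [ 0.951 -0.004 -0.308]
```

{"op": "servo_tool", "data": {"increments": [[0,0.003,-0.0015,0.015,0,0,0],[0,0.009,-0.0015,0.039,0,0,0],[0,0.009,-0.0015,0.039,0,0,0],[0,0.009,-0.0015,0.039,0,0,0]]}}

```text
clock: 17.62
position: [454.2, -6.1, 95.2]
ee_rot: [0.981, -0.165, 0.104, 0.017]
contact_force: [-0.2, -0.5, -2.8]
gripper_width: 18.3
grasp_force: 59.4
```

Run:
```python
from seat import *
for px in ([d['centre'] for d in arm.spot_point('wrist','tube_mouth')[:1]]):
    c,v=ray(im,px,st);c=Rt.T@(c-O)*[1,-1,-1];v=Rt.T@v*[1,-1,-1]
    print(px,(c+v*(25.3-c[2])/v[2]).round(1))
```

```text
tcp in rail [57.19  0.76 19.18] rotdeg [ -0.04 -17.92   0.1 ] F rail [-1.4 -0.5 -2.4] 18.285327603074084 [ 0.42  0.17 -0.85  0.36 -0.42  0.49] 17.625
clip_low 0.69 [282. 145.] rail at z=0: [ 1.131e+02 -1.000e-01]
tube_mouth 0.62 [279. 145.] rail at z=0: [113.3   1.1]
tube_exit 0.59 [282. 367.] rail at z=0: [-37.8   0.2]
[279.1, 144.6] [125.1   0.9  25.3]
```

{"op": "servo_tool", "data": {"increments": [[0,0.003,0,0.01,0,0,0],[0,0.005,0,0.0155,0,0,0],[0,0.0065,0,0.02,0,0,0],[0,0.008,0,0.0248,0,0,0],[0,0.008,0,0.0248,0,0,0],[0,0.008,0,0.0248,0,0,0]]}}

```text
clock: 18.73
position: [466.5, -9.9, 72.6]
ee_rot: [0.981, -0.164, 0.104, 0.017]
contact_force: [-6.7, 4.2, 10.1]
gripper_width: 18.2
grasp_force: 62.0
```

```bash
python3 rel.py
```

```text
tcp in rail [57.02  1.2  -6.82] rotdeg [ 1.000e-02 -1.789e+01  5.000e-02] F rail [-1.7  1.8 12.6] 18.18264094497908 [ 0.39  0.23 -0.87  0.43 -0.34  0.45] 18.725
```

{"op": "servo_tool", "data": {"increments": [[0,0.0006,0,0.002,0,0,0],[0,0.0012,0,0.004,0,0,0],[0,0.0012,0,0.004,0,0,0]]}}

```text
clock: 19.1
position: [466.8, -10.1, 72.3]
ee_rot: [0.981, -0.164, 0.106, 0.017]
contact_force: [-41.0, 21.3, 58.1]
gripper_width: 18.3
grasp_force: 68.8
```

```bash
python3 rel.py
python3 - <<'E'
from seat import *
save('w8.png',im)
E
```

```text
tcp in rail [57.19  1.06 -7.26] rotdeg [  0.05 -17.71  -0.03] F rail [-10.5   6.8  73.2] 18.277887144782564 [ 0.39  0.23 -0.88  0.45 -0.33  0.44] 19.1
tcp in rail [57.19  1.06 -7.26] rotdeg [  0.05 -17.71  -0.03] F rail [-10.5   6.8  73.2] 18.277887144782564 [ 0.39  0.23 -0.88  0.45 -0.33  0.44] 19.1
tube_mouth 0.84 [281. 146.] rail at z=0: [125.2   0.8]
tube_exit 0.92 [288. 366.] rail at z=0: [ 7.2 -2.5]
```

View pics/w8.png

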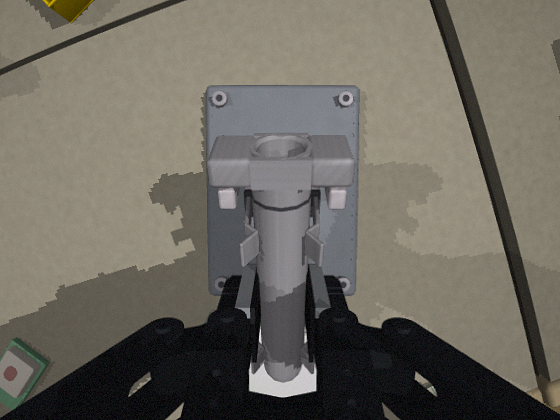

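The tube is seated: the upper jaws have closed on it (rows 230–260), the flange is just uphill of the shoulders, and the push met a hard stop. I'll release and back off.

{"op": "servo_tool", "data": {"increments": [[0,-0.001,0,-0.003,0,0,0],[0,-0.001,0,-0.0035,0,0,0],[1,-0.001,0,-0.0035,0,0,0],[1,-0.001,0,-0.0035,0,0,0],[1,-0.001,0,-0.0035,0,0,0],[1,0,0,-0.04,0,0,0],[1,0,0,-0.08,0,0,0],[1,0,0,-0.12,0,0,0],[1,0,0,-0.12,0,0,0],[1,0,0,-0.12,0,0,0]]}}

```text
clock: 20.65
position: [444.1, -2.9, 185.2]
ee_rot: [0.981, -0.165, 0.103, 0.018]
contact_force: [-0.3, -0.8, -0.8]
gripper_width: 85.2
grasp_force: 0.0
```

Run:
```python
from seat import *
save('w9.png',im,(140,60,420,330),2.1)
go([480,-231,200],tool(0,-15))
```

```text
tcp in rail [ 92.99   0.5  102.42] rotdeg [ -0.08 -17.99   0.09] F rail [-0.4 -0.9 -0.7] 85.20081612849869 [ 0.46  0.02 -0.69  0.23 -0.72  0.62] 20.65
clip_low 0.69 [508. 102.] rail at z=0: [ 139.4 -136.2]
clip_low 0.63 [281. 246.] rail at z=0: [26.6  0.4]
tube_mouth 0.56 [280. 124.] rail at z=0: [124.1   0.7]
tube_exit 0.96 [282. 266.] rail at z=0: [5.9 0.2]
GO [0.1091, 0.204, 0.0081] [-0.41, -26.71, -19.26] rows 4.0
```

View pics/w9.png

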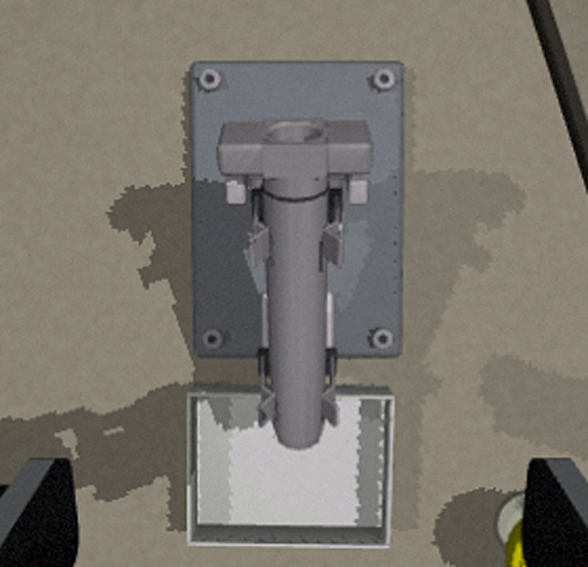

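The tube lies in both clips, with its mouth at crop (296,130), the flange above the shoulders and the exit end over the box at (297,440). Next is the rod.

Run:
```python
from h import *
go([490,-232,200],tool(0,0))
```

```text
GO [0.1186, 0.2016, 0.0101] [2.09, -11.85, -19.01] rows 4.0
```

{"op": "servo_tool", "data": {"increments": [[1,0.03,0.05,0,0.5,-3,-5],[1,0.06,0.1,0.003,1,-6,-10],[1,0.09,0.15,0.006,1.5,-9,-15],[1,0.1186,0.2016,0.01,2.1,-11.9,-19],[1,0.1186,0.2016,0.01,2.1,-11.9,-19],[1,0.1186,0.2016,0.01,2.1,-11.9,-19]]}}

```text
clock: 21.7
position: [490.1, -233.3, 199.6]
ee_rot: [1.0, -0.002, -0.001, -0.001]
contact_force: [-0.3, 0.0, 0.1]
gripper_width: 85.2
grasp_force: 0.0
```

Run:
```python
from w import *
st,im,o=look(None,['ejector_rod','rod_tip','rod_shoulder'])
# expected pixels & segment: black handle near the net's origin; bright shaft line
c=np.array(o['ejector_rod'][0]['centre']);g=cv2.cvtColor(im['color'],cv2.COLOR_RGB2HSV)
m=(g[:,:,2]<60).astype(np.uint8)
n,l,s,ce=cv2.connectedComponentsWithStats(m)
for i in range(1,n):
    if s[i,4]>150:
        print('dark',s[i],ce[i].round(1),atz(im,ce[i],18,st).round(1)[:2])
        if np.linalg.norm(ce[i]-c)<40:
            pts=np.argwhere(l==i)[:,::-1]
            W=np.array([atz(im,p,20,st)[:2] for p in pts.astype(float)]);mu=W.mean(0);u,sv,vt=np.linalg.svd(W-mu);d=vt[0]*np.sign(vt[0][0])
            print('handle',mu.round(1),'yaw',np.degrees(np.arctan2(d[1],d[0])).round(2),'ext',np.ptp((W-mu)@d).round(1),np.ptp((W-mu)@[-d[1],d[0]]).round(1),'ends',((W-mu)@d).min().round(1),((W-mu)@d).max().round(1))
# shaft: brighter than bench, low sat
rod=proj(im,[430,-232,12],st);print('shaft px',rod.round())
r=int(rod[1])
for rr in (r-40,r,r+40):
    if 0<=rr<420: print(rr,im['color'][rr,max(0,int(rod[0])-30):int(rod[0])+30:2].mean(1).round().astype(int).tolist())
```

```text
21.7 [ 490.1 -233.3  199.6] [ 1.    -0.003 -0.001]
  ejector_rod [(np.float64(0.71), [280.0, 154.0], [516.0, -232.4])]
  rod_tip [(np.float64(0.85), [279.0, 307.0], [360.6, -230.3])]
  rod_shoulder [(np.float64(0.57), [282.0, 189.0], [484.7, -233.3])]
dark [ 183    0  377  329 2914] [258.3 110. ] [ 555.9 -213.8]
dark [  0  21  74   8 184] [36.9 24.1] [629.8 -30.1]
dark [ 99 125  19  77 242] [107.6 164.5] [510.3 -77.4]
dark [271 131  19  53 959] [279.7 157.1] [ 515.7 -231.8]
handle [ 515.8 -231.8] yaw -0.51 ext 45.6 16.0 ends -23.0 22.6
dark [  0 180  17  33 212] [  6.5 194.4] [483.3  27. ]
dark [  0 196  42  65 515] [ 17.5 229.1] [448.5  23.5]
dark [    0   278   560   142 38584] [270.5 375.7] [ 279.2 -220.6]
shaft px [280. 245.]
205 [127, 123, 126, 126, 125, 120, 122, 120, 120, 83, 83, 80, 89, 141, 170, 180, 187, 171, 118, 110, 108, 110, 120, 126, 123, 117, 121, 123, 124, 121]
245 [118, 122, 124, 119, 123, 125, 124, 126, 128, 78, 78, 80, 86, 145, 170, 179, 185, 160, 101, 107, 108, 113, 121, 118, 126, 123, 124, 122, 119, 122]
285 [122, 122, 120, 121, 120, 126, 119, 123, 123, 78, 81, 76, 86, 147, 174, 181, 177, 148, 102, 107, 111, 116, 122, 123, 121, 126, 121, 120, 126, 121]
```

Run:
```python
from h import *
T=tool(-.5,-15)
go([515,-231.8,60]-0*T[:,2],T); go([515,-231.8,3],T)
```

```text
GO [0.0251, 0.0013, 0.1408] [-0.01, -15.03, 0.59] rows 3.0
GO [0.025, 0.0014, 0.1978] [-0.01, -15.03, 0.59] rows 4.0
```

{"op": "servo_tool", "data": {"increments": [[1,0.015,0,0.05,0,-5,0],[1,0.025,0,0.1,0,-10,0.6],[1,0.025,0,0.15,0,-15,0.6],[1,0.025,0.0005,0.18,0,-15,0.6],[1,0.025,0.0005,0.196,0,-15,0.6],[1,0.025,0.0005,0.1975,0,-15,0.6],[1,0.025,0.0005,0.1975,0,-15,0.6],[0,0.025,0.0005,0.1975,0,-15,0.6],[0,0.025,0.0005,0.1975,0,-15,0.6],[0,0.025,0.0005,0.1975,0,-15,0.6],[0,0.025,0.0005,0.1975,0,-15,0.6],[0,0.025,0.0005,0.1975,0,-15,0.6]]}}

```text
clock: 23.4
position: [515.8, -232.0, 3.8]
ee_rot: [0.992, -0.005, -0.13, -0.0]
contact_force: [-0.2, -0.7, 2.3]
gripper_width: 14.3
grasp_force: 61.6
```

Run:
```python
from rel import *
st=arm.read_state();print(st['position'],R.from_quat(st['ee_rot']).as_matrix()[:,0].round(3),st['contact_force'],st['gripper_width'],st['grasp_force'])
# rod in tool frame: axis at z=10; tip, shoulder
y=np.radians(-.5);X=np.array([np.cos(y),np.sin(y),0]);o=np.array([515.7,-231.8,10]);R0=R.from_quat(st['ee_rot']).as_matrix()
H={n:(R0.T@(o+X*s-st['position'])) for n,s in (('o',0),('tip',-156),('sh',-29))};print({a:b.round(2) for a,b in H.items()})
np.save('rodtool.npy',np.array([H['o'],R0.T@X]))
go([560,-200,210],tool(-10,0))
```

```text
tcp in rail [ 125.67 -192.82 -125.85] rotdeg [  2.46 -44.5  -18.75] F rail [ 1.2 -0.7  1.9] 14.33335372902165 [-0.12  0.65 -0.23  0.04 -0.96  1.66] 23.4
[ 515.8266026  -232.03256345    3.8426422 ] [ 0.966 -0.01  -0.257] [-0.16036113 -0.65359179  2.27072449] 14.33335372902165 61.59652590751648
{'o': array([-1.71, -0.23, -5.92]), 'tip': array([-1.5246e+02, -4.0000e-02,  3.4200e+01]), 'sh': array([-29.73,  -0.19,   1.54])}
GO [-0.0106, -0.0324, -0.2105] [1.25, 14.87, 9.38] rows 4.0
```

```bash
cat > rod.py <<'E'
from rel import *
from ik import ik
T=tool(q[2],15.1);H=np.array([-1.7,0,-6.0])
def tcp(s,y=0.7,z=-0.2): return O+Rt[:,0]*(s+156)-Rt[:,1]*y-Rt[:,2]*z-T@H
def where():
    R0=R.from_quat(st['ee_rot']).as_matrix(); o=st['position']+R0@H; X=R0@np.array([np.cos(np.radians(15)),0,-np.sin(np.radians(15))])*-1; X=-X
    X=R0@(np.array([np.cos(np.radians(14.9)),0,-np.sin(np.radians(14.9))]))
    # rod x in tool frame: bench rod level with tool pitch -14.9
    Xt=np.load('rodtool.npy')[1]; Xt[1]=0; X=R0@Xt/np.linalg.norm(Xt)
    tip=o-156*X; f=lambda p:(Rt.T@(p-O)*[1,-1,-1]).round(2)
    print('tip',f(tip),'shoulder',f(o-29*X),'dir',(Rt.T@X*[1,-1,-1]).round(4))
E
python3 - <<'E'
from rod import *
where()
A=tcp(150,z=40)
print(A,[b[:2] for b in ik(A,T[:,2],1)],[b[:2] for b in ik(tcp(124),T[:,2],1)],[b[:2] for b in ik(tcp(-7),T[:,2],1)])
go(st['position']+[0,0,150],R.from_quat(st['ee_rot']).as_matrix())
go(A,T)
E
```

```text
tcp in rail [ 125.67 -192.82 -125.85] rotdeg [  2.46 -44.5  -18.75] F rail [ 1.2 -0.7  1.9] 14.33335372902165 [-0.12  0.65 -0.23  0.04 -0.96  1.66] 23.4
tip [   0.53 -242.17  -46.41] shoulder [ 104.88 -202.02 -106.65] dir [ 0.8216  0.3162 -0.4744]
[651.11327073 -73.94679136 232.29103803] [(0.0, [0.19, 0.31, -0.19, 0.17, -0.85])] [(0.0, [0.19, 0.35, -0.27, 0.2, -0.73])] [(0.0, [0.3, 0.26, -0.66, 0.35, -0.47])]
GO [-0.0386, 0.0001, -0.145] [0.0, 0.0, 0.0] rows 3.0
GO [0.0704, -0.1593, -0.2552] [-0.01, 29.74, 18.64] rows 5.0
```

{"op": "servo_tool", "data": {"increments": [[0,-0.015,0,-0.05,0,0,0],[0,-0.03,0,-0.11,0,0,0],[0,-0.03,0,-0.16,0,3,2],[0,-0.01,-0.03,-0.19,0,8,5],[0,0.01,-0.065,-0.215,0,14,9],[0,0.03,-0.1,-0.235,0,20,12],[0,0.05,-0.13,-0.25,0,25,16],[0,0.0704,-0.1593,-0.2552,0,29.7,18.6],[0,0.0704,-0.1593,-0.2552,0,29.7,18.6],[0,0.0704,-0.1593,-0.2552,0,29.7,18.6],[0,0.0704,-0.1593,-0.2552,0,29.7,18.6]]}}

```text
clock: 24.78
position: [650.7, -74.9, 231.6]
ee_rot: [0.978, -0.164, 0.129, 0.022]
contact_force: [0.0, -0.2, -1.1]
gripper_width: 14.5
grasp_force: 61.0
```

```bash
cat > n.py <<'E'
from rod import *
import sys
where(); s=float(sys.argv[1]); z=float(sys.argv[2]) if len(sys.argv)>2 else -.2; yy=float(sys.argv[3]) if len(sys.argv)>3 else .7
go(tcp(s,yy,z),T)
E
python3 n.py 142
python3 - <<'E'
from w import *
st,im,o=look(None,['tube_mouth','rod_tip','rod_shoulder','shoulders','wax_core'] if 0 else ['tube_mouth','rod_tip','rod_shoulder','shoulders'])
for c in ('top','side'): look(None,['tube_mouth','rod_tip','rod_shoulder'],c)
E
```

```text
tcp in rail [305.72  -0.35  33.22] rotdeg [ -0.02 -15.02   0.05] F rail [-0.5 -0.2 -1. ] 14.537760481021998 [ 0.19  0.32 -0.19  0.17 -0.85  0.95] 24.775
tip [149.63  -0.24  39.78] shoulder [276.63  -0.33  39.51] dir [ 1.0e+00 -7.0e-04 -2.1e-03]
GO [0.0029, -0.0011, 0.0403] [0.02, 0.12, -0.05] rows 1.0
24.775 [650.7 -74.9 231.6] [ 0.913 -0.315  0.258]
  tube_mouth []
  rod_tip []
  rod_shoulder [(np.float64(0.58), [283.0, 338.0], [545.9, -40.2]), (np.float64(0.35), [281.0, 282.0], [603.0, -58.0])]
  shoulders []
25.025 [650.8 -74.6 231.8] [ 0.913 -0.315  0.259]
  tube_mouth [(np.float64(0.64), [203.0, 201.0], [531.0, -8.5]), (np.float64(0.54), [450.0, 241.0], [397.4, -773.3])]
  rod_tip [(np.float64(0.72), [200.0, 199.0], [538.1, 0.3])]
  rod_shoulder [(np.float64(0.64), [212.0, 155.0], [676.5, -37.1])]
25.225 [650.9 -74.1 231.8] [ 0.913 -0.314  0.259]
  tube_mouth [(np.float64(0.71), [240.0, 164.0], [592.3, 124.0]), (np.float64(0.64), [354.0, 345.0], [394.7, -772.4])]
  rod_tip []
  rod_shoulder [(np.float64(0.59), [270.0, 137.0], [814.4, 222.8]), (np.float64(0.44), [214.0, 185.0], [435.0, 68.6])]
```

{"op": "servo_tool", "data": {"increments": [[0,0.001,-0.0005,0.015,0,0.1,0],[0,0.002,-0.001,0.03,0,0.1,0],[0,0.003,-0.001,0.0403,0,0.1,0],[0,0.003,-0.001,0.0403,0,0.1,0],[0,0.003,-0.001,0.0403,0,0.1,0]]}}

```text
clock: 26.05
position: [664.1, -77.4, 193.9]
ee_rot: [0.978, -0.163, 0.13, 0.022]
contact_force: [0.1, 1.2, -0.6]
gripper_width: 14.6
grasp_force: 61.0
```

```bash
python3 n.py 130; python3 n.py 112|tail -1
```

```text
tcp in rail [298.51   1.64  -6.23] rotdeg [  0.02 -14.86  -0.02] F rail [-0.6  1.2 -0.3] 14.607671373340748 [ 0.18  0.37 -0.21  0.18 -0.77  0.94] 26.05
tip [ 1.424e+02  1.580e+00 -1.200e-01] shoulder [ 2.694e+02  1.630e+00 -2.000e-02] dir [1.e+00 3.e-04 8.e-04]
GO [-0.0119, 0.0009, 0.0034] [-0.01, -0.04, 0.02] rows 1.0
GO [-0.0293, 0.0009, 0.008] [-0.01, -0.04, 0.02] rows 1.0
```

{"op": "servo_tool", "data": {"increments": [[0,-0.006,0.0005,0.0016,0,0,0],[0,-0.012,0.0005,0.0033,0,0,0],[0,-0.018,0.0005,0.0049,0,0,0],[0,-0.024,0.0005,0.0065,0,0,0],[0,-0.0293,0.0005,0.008,0,0,0],[0,-0.0293,0.0005,0.008,0,0,0]]}}

```text
clock: 26.8
position: [638.4, -69.2, 178.0]
ee_rot: [0.978, -0.163, 0.129, 0.022]
contact_force: [0.3, -0.6, -0.7]
gripper_width: 14.3
grasp_force: 61.0
```

```bash
python3 n.py 100
```

```text
tcp in rail [267.24   1.    -6.43] rotdeg [  0.   -14.92  -0.04] F rail [ 0.  -0.5 -0.8] 14.322187090081076 [ 0.2   0.34 -0.31  0.21 -0.71  0.9 ] 26.8
tip [111.14   0.9   -0.17] shoulder [ 2.3814e+02  9.8000e-01 -1.9000e-01] dir [ 1.e+00  6.e-04 -2.e-04]
GO [-0.0108, 0.0003, 0.0029] [0.0, 0.02, 0.04] rows 1.0
```

{"op": "servo_tool", "data": {"increments": [[0,-0.0058,0,0.00155,0,0,0],[0,-0.0116,0,0.0031,0,0,0],[0,-0.0174,0,0.00465,0,0,0],[0,-0.0232,0,0.0062,0,0,0],[0,-0.029,0,0.00775,0,0,0],[0,-0.0348,0,0.0093,0,0,0],[0,-0.0406,0,0.01085,0,0,0]]}}

```text
clock: 27.68
position: [609.2, -57.1, 161.3]
ee_rot: [0.977, -0.162, 0.136, 0.021]
contact_force: [6.1, -5.5, 3.7]
gripper_width: 14.6
grasp_force: 61.4
```

```bash
python3 n.py 30
```

```text
tcp in rail [231.51   2.92  -5.13] rotdeg [  0.29 -14.24  -0.16] F rail [ 8.3 -3.2 -0.6] 14.63256265805792 [ 0.23  0.3  -0.42  0.25 -0.62  0.82] 27.675
tip [75.35  2.57 -0.72] shoulder [202.34   2.83   0.76] dir [0.9999 0.002  0.0116]
GO [-0.0437, 0.0021, 0.0124] [-0.26, -0.66, 0.19] rows 1.0
```

{"op": "servo_tool", "data": {"increments": [[0,-0.006,0.001,0.002,-0.2,-0.5,0.1],[0,-0.012,0.0015,0.0037,-0.2,-0.6,0.1],[0,-0.018,0.0018,0.0053,-0.2,-0.6,0.1],[0,-0.024,0.0018,0.007,-0.2,-0.6,0.1],[0,-0.03,0.0018,0.0086,-0.2,-0.6,0.1],[0,-0.036,0.0018,0.0103,-0.2,-0.6,0.1]]}}

```text
clock: 28.42
position: [578.6, -47.8, 141.8]
ee_rot: [0.978, -0.163, 0.13, 0.021]
contact_force: [7.8, -3.4, 3.1]
gripper_width: 14.6
grasp_force: 61.3
```

```bash
python3 n.py 5
```

```text
tcp in rail [194.08   1.82  -6.09] rotdeg [  0.15 -14.84  -0.03] F rail [ 8.9 -0.6 -1.6] 14.558560539668775 [ 0.26  0.28 -0.52  0.28 -0.56  0.76] 28.425
tip [ 3.797e+01  1.790e+00 -3.000e-02] shoulder [1.6497e+02 1.8000e+00 1.1000e-01] dir [1.0e+00 1.0e-04 1.1e-03]
GO [-0.0318, 0.0011, 0.0088] [-0.15, -0.06, 0.05] rows 1.0
```

{"op": "servo_tool", "data": {"increments": [[0,-0.005,0.0003,0.0013,0,0,0],[0,-0.01,0.0006,0.0027,-0.1,0,0],[0,-0.015,0.0008,0.004,-0.1,0,0],[0,-0.02,0.0008,0.0054,-0.1,0,0],[0,-0.025,0.0008,0.0067,-0.1,0,0],[0,-0.029,0.0008,0.0078,-0.1,0,0],[0,-0.033,0.0008,0.0088,-0.1,0,0],[0,-0.033,0.0008,0.0088,-0.1,0,0]]}}

```text
clock: 29.42
position: [545.5, -39.2, 121.3]
ee_rot: [0.978, -0.165, 0.125, 0.023]
contact_force: [1.3, 1.8, 0.2]
gripper_width: 14.4
grasp_force: 61.1
```

```bash
python3 n.py -6
```

```text
tcp in rail [154.31  -0.82  -6.74] rotdeg [ -0.21 -15.43   0.05] F rail [ 0.7  2.2 -0.1] 14.42835392028093 [ 0.3   0.26 -0.63  0.32 -0.49  0.67] 29.425
tip [-1.73 -0.73  0.92] shoulder [125.27  -0.79  -0.24] dir [ 1.0e+00 -5.0e-04 -9.1e-03]
GO [-0.0041, -0.0015, 0.0008] [0.2, 0.53, -0.08] rows 1.0
```

{"op": "servo_tool", "data": {"increments": [[0,-0.001,-0.001,0.0003,0.2,0.4,0],[0,-0.002,-0.0012,0.0005,0.2,0.5,0],[0,-0.003,-0.0012,0.0008,0.2,0.5,0],[0,-0.004,-0.0012,0.0011,0.2,0.5,0],[0,-0.004,-0.0012,0.0011,0.2,0.5,0]]}}

```text
clock: 30.05
position: [542.5, -37.8, 119.3]
ee_rot: [0.978, -0.164, 0.129, 0.022]
contact_force: [2.5, -2.1, -0.4]
gripper_width: 14.7
grasp_force: 61.1
```

```bash
python3 n.py -7
```

```text
tcp in rail [150.48  -0.46  -6.85] rotdeg [ -0.1  -14.95   0.06] F rail [ 2.4 -1.2 -1.8] 14.739470000153815 [ 0.3   0.26 -0.65  0.35 -0.47  0.64] 30.05
tip [-5.61 -0.34 -0.48] shoulder [121.39  -0.43  -0.59] dir [ 1.e+00 -7.e-04 -8.e-04]
GO [-0.0014, -0.0012, -0.0] [0.1, 0.05, -0.07] rows 1.0
```

{"op": "servo_tool", "data": {"increments": [[0,-0.001,-0.0005,0.0001,0,0,0],[0,-0.002,-0.0005,0.0003,0,0,0],[0,-0.0025,-0.0005,0.0004,0,0,0],[0,-0.0025,-0.0005,0.0004,0,0,0]]}}

```text
clock: 30.55
position: [542.5, -36.4, 119.8]
ee_rot: [0.978, -0.164, 0.131, 0.022]
contact_force: [5.7, -6.1, 2.1]
gripper_width: 14.6
grasp_force: 61.2
```

```bash
python3 n.py -7
```

```text
tcp in rail [150.37   0.8   -6.21] rotdeg [ -0.   -14.73   0.02] F rail [ 7.5 -4.  -1.8] 14.648711427588013 [ 0.3   0.25 -0.66  0.35 -0.47  0.63] 30.55
tip [-5.75  0.85 -0.44] shoulder [ 1.2125e+02  8.1000e-01 -6.0000e-02] dir [ 1.e+00 -3.e-04  3.e-03]
GO [-0.0012, 0.0001, 0.0005] [-0.0, -0.17, -0.02] rows 1.0
```

{"op": "servo_tool", "data": {"increments": [[0,-0.001,0.0003,0.0003,0,0,0],[0,-0.002,0.0003,0.0005,0,0,0],[0,-0.003,0.0003,0.0008,0,0,0],[0,-0.003,0.0003,0.0008,0,0,0]]}}

```text
clock: 31.05
position: [542.5, -35.6, 120.2]
ee_rot: [0.977, -0.163, 0.134, 0.021]
contact_force: [10.5, -8.9, 4.7]
gripper_width: 14.4
grasp_force: 61.3
```

```bash
python3 n.py -7
python3 - <<'E'
from w import *
st,im,o=look(None,['tube_mouth','rod_shoulder'])
for c in ('top','side'):
    im=arm.get_image(c)
    for t in ('wax_core','catch_box','rod_tip'): print(c,t,[(round(d['p'],2),np.round(d['centre']),atz(im,d['centre'],8 if t=='wax_core' else 0 if t=='catch_box' else 46).round()) for d in arm.spot_point(c,t)[:2]])
E
```

```text
tcp in rail [150.27   1.62  -5.71] rotdeg [  0.15 -14.45  -0.  ] F rail [13.4 -5.  -2.3] 14.402124936964725 [ 0.3   0.25 -0.67  0.36 -0.46  0.62] 31.05
tip [-5.87  1.64 -0.7 ] shoulder [121.13   1.61   0.3 ] dir [ 1.0e+00 -3.0e-04  7.9e-03]
GO [-0.001, 0.0009, 0.001] [-0.15, -0.45, 0.02] rows 1.0
31.05 [542.5 -35.6 120.2] [ 0.911 -0.313  0.268]
  tube_mouth []
  rod_shoulder [(np.float64(0.66), [284.0, 340.0], [478.4, -15.7]), (np.float64(0.39), [280.0, 393.0], [440.6, 0.4])]
top wax_core [(0.47, array([191., 246.]), array([391.,  27.,   8.]))]
top catch_box [(0.79, array([185., 148.]), array([701.,  50.,   0.])), (0.64, array([196., 243.]), array([401.,  12.,   0.]))]
top rod_tip []
side wax_core []
side catch_box [(0.68, array([214., 194.]), array([413.,  34.,   0.])), (0.63, array([272., 167.]), array([696.,  38.,   0.]))]
side rod_tip []
```

{"op": "servo_tool", "data": {"increments": [[0,0.003,0.0006,-0.0004,0,0,0],[0,0.0035,0.0008,-0.0005,0,0,0],[1,0.0035,0.0008,-0.0005,0,0,0],[1,0.0035,0.0008,-0.0005,0,0,0],[1,0.0035,0.0008,-0.0005,0,0,0],[1,0.0035,0.0008,-0.02,0,0,0],[1,0.0035,0.0008,-0.06,0,0,0],[1,0.0035,0.0008,-0.11,0,0,0],[1,-0.04,0.0008,-0.16,0,0,0],[1,-0.04,0.0008,-0.16,0,0,0],[1,-0.04,0.0008,-0.16,0,0,0]]}}

```text
clock: 32.98
position: [461.1, -10.1, 260.3]
ee_rot: [0.978, -0.164, 0.129, 0.022]
contact_force: [-0.5, -0.3, -0.7]
gripper_width: 85.3
grasp_force: 0.0
```

Run:
```python
from seat import *
for t in ['rod_shoulder','ejector_rod','rod_tip','shoulders']:
    for d in arm.spot_point('wrist',t)[:2]:
        c,v=ray(im,d['centre'],st);c=Rt.T@(c-O)*[1,-1,-1];v=Rt.T@v*[1,-1,-1];s=-c[2]/v[2]
        print(t,round(d['p'],2),np.round(d['centre']),'rail:',(c+v*s).round(1)[:2])
for t,z in (('wax_core',9),('catch_box',0),('cassette_3',0)):
    print(t,[(round(d['p'],2),np.round(d['centre']),atz(im,d['centre'],z,st).round(1)) for d in arm.spot_point('wrist',t)[:2]])
save('w10.png',im)
# dark handle extents on rail z=+10 plane
g=cv2.cvtColor(im['color'],cv2.COLOR_RGB2HSV)[:,:,2]
n,l,s4,ce=cv2.connectedComponentsWithStats((g<60).astype(np.uint8))
for i in range(1,n):
    if 150<s4[i,4]<6000:
        c,v=ray(im,ce[i],st);c=Rt.T@(c-O)*[1,-1,-1];v=Rt.T@v*[1,-1,-1]; print('dark',s4[i],(c+v*(8-c[2])/v[2]).round(1))
```

```text
tcp in rail [146.51  -0.75 158.19] rotdeg [ -0.09 -15.01   0.04] F rail [-0.7 -0.4 -0.4] 85.34041477906624 [ 0.45 -0.05 -0.57  0.24 -0.88  0.65] 32.975
clip_low 0.72 [279. 259.] rail at z=0: [29.5  1.4]
clip_low 0.35 [279. 226.] rail at z=0: [68.   1.2]
clip_top 0.88 [275. 203.] rail at z=0: [91.8  4.3]
clip_top 0.35 [281. 283.] rail at z=0: [-1.7 -0.2]
shoulders 0.9 [280. 180.] rail at z=0: [114.   0.]
tube_mouth 0.83 [278. 173.] rail at z=0: [120.8   1.5]
tube_mouth 0.43 [268. 305.] rail at z=0: [-33.5  12.7]
tube_exit 0.94 [281. 281.] rail at z=0: [ 0.8 -0.2]
tube_exit 0.44 [279. 206.] rail at z=0: [89.3  0.8]
rod_shoulder 0.57 [278. 173.] rail: [120.7   1.5]
ejector_rod 0.84 [282. 136.] rail: [152.5  -1.4]
shoulders 0.9 [280. 180.] rail: [114.   0.]
wax_core []
catch_box [(0.89, array([278., 287.]), array([399.9,  15.5,   0. ])), (0.6, array([166.,  52.]), array([693.2,  47.2,   0. ]))]
cassette_3 [(0.58, array([128., 295.]), array([447.1, 182. ,  -0. ]))]
dark [100  68 179  67 464] [183.9  64.    8. ]
dark [ 34  99  31  26 599] [177.7 173.8   8. ]
dark [ 268  109   23   60 1276] [154.1   0.4   8. ]
dark [ 56 122  32  29 175] [156.7 158.5   8. ]
```

Run:
```python
from w import *
st=arm.read_state();im=arm.get_image('wrist')
print(atz(im,(268,305),9,st).round(1))
go([400,15,270],tool(-19,0))
```

```text
[387.   31.3   9. ]
GO [-0.0618, -0.0035, -0.0263] [0.08, -15.02, -0.1] rows 2.0
```

{"op": "servo_tool", "data": {"increments": [[1,-0.03,-0.003,-0.013,0,-7,0],[1,-0.06,-0.0035,-0.026,0,-15,0],[1,-0.06,-0.0035,-0.026,0,-15,0],[1,-0.06,-0.0035,-0.026,0,-15,0]]}}

```text
clock: 34.17
position: [401.8, 13.9, 269.8]
ee_rot: [0.986, -0.166, 0.001, 0.001]
contact_force: [0.4, 0.0, 0.3]
gripper_width: 85.6
grasp_force: 0.0
```

Run:
```python
from w import *
st=arm.read_state();im=arm.get_image('wrist')
for t,z in (('wax_core',9),('catch_box',0),('tube_exit',50),('rod_tip',46)):
    print(t,[(round(d['p'],2),np.round(d['centre']),atz(im,d['centre'],z,st).round(1)) for d in arm.spot_point('wrist',t)[:2]])
print('lf',[(round(d['p'],2),np.round(d['box'])) for d in arm.look_for('wrist','wax_core')[:2]])
y=np.radians(-19);X=np.array([np.cos(y),np.sin(y)]);Y=np.array([-np.sin(y),np.cos(y)])
b=im['color']
# rectified z=8 patch, 3 mm grid: red-blue and brightness
for nm,f in (('V',lambda c:int(c.mean())),('R-B',lambda c:int(c[0])-int(c[2]))):
    print(nm)
    for u in range(33,-37,-4):
        print(u,[f(b[min(419,max(0,int(p[1])))][int(p[0])].astype(int)) for v in range(44,-46,-4) for p in [proj(im,[*(np.array([400,15.5])+u*X+v*Y),5],st).round()]])
for c in ('top','side'):
    im=arm.get_image(c); print(c,[(round(d['p'],2),np.round(d['centre']),atz(im,d['centre'],9).round()) for d in arm.spot_point(c,'wax_core')[:2]])
```

```text
wax_core [(0.63, array([270., 186.]), array([388.1,  31.3,   9. ]))]
catch_box [(0.94, array([278., 172.]), array([399. ,  18.9,   0. ]))]
tube_exit [(0.83, array([283., 161.]), array([416.7,   6.8,  50. ]))]
rod_tip [(0.56, array([284., 169.]), array([408. ,   9.1,  46. ]))]
lf [(0.73, array([269., 189.,  25.,  18.]))]
V
33 [92, 91, 108, 85, 90, 95, 97, 79, 86, 143, 108, 132, 143, 134, 122, 124, 146, 106, 148, 132, 132, 139, 135]
29 [218, 149, 107, 115, 125, 146, 129, 131, 130, 124, 110, 137, 135, 134, 116, 93, 154, 210, 213, 215, 217, 231, 227]
25 [230, 199, 190, 126, 123, 153, 150, 149, 130, 99, 109, 134, 140, 133, 119, 86, 155, 219, 219, 116, 125, 204, 170]
21 [232, 195, 195, 128, 124, 147, 146, 148, 147, 93, 117, 135, 138, 131, 117, 219, 169, 219, 223, 128, 126, 113, 181]
17 [228, 198, 192, 123, 124, 152, 144, 152, 222, 134, 119, 135, 141, 131, 113, 220, 218, 220, 219, 119, 124, 121, 197]
13 [230, 196, 194, 190, 122, 151, 149, 150, 181, 213, 118, 135, 137, 131, 110, 219, 219, 220, 222, 126, 125, 162, 191]
9 [224, 217, 194, 197, 144, 149, 148, 168, 219, 220, 107, 128, 138, 130, 1
[... 2122 characters left out ...]
6, 9]
-7 [3, 4, 2, 6, 6, 4, 4, 3, 0, 1, 3, 7, 4, 0, 0, 1, 1, -2, 3, 4, 3, 0, 11]
-11 [2, 3, 3, 3, 3, 2, 4, 17, 27, 26, 31, 1, 3, 5, 0, 0, 1, 4, 3, 3, 3, 0, 4]
-15 [2, 5, 1, 3, -1, 21, 27, 26, 33, 33, 32, 10, 5, 4, 2, 2, -1, 0, 5, 1, 5, 0, 4]
-19 [0, 2, 4, -2, 0, 31, 27, 32, 34, 31, 30, 26, 4, 3, 5, 1, 2, 0, 1, 3, 5, 1, 4]
-23 [0, 6, 3, 4, 2, 35, 33, 33, 29, 14, 2, 1, 4, 3, 4, 3, 0, 2, 4, 3, 1, 4, 5]
-27 [3, 4, 3, 2, 2, 4, 5, 1, 5, 6, 4, 3, 3, 5, 7, 2, 2, 2, 3, -1, 4, 4, 6]
-31 [2, -1, 0, 1, 1, -1, -1, 1, 1, 4, 0, 3, 2, 4, 1, 2, 3, 6, 2, 1, 1, 1, 8]
-35 [0, -2, 3, 3, 4, 1, 2, 3, 4, 2, 0, 2, 0, -2, 2, 4, 4, 0, 1, 1, 0, 2, 15]
top []
side [(0.39, array([208., 196.]), array([388.,  25.,   9.]))]
```

The core lies in the box: its warm-coloured patch measures about 25 x 14 mm at box u≈-17, v≈+12. The rod is home, the tube is seated and the gripper is clear.

```bash
python3 -c "
from bench import arm
print(arm.job_done())"
```

```text
the job is handed in; nothing more can be done
None
```

I handed the job in at about 34 s of the 67 s allowed; no verdict came back. By my last measurements the tube is clipped in flange uphill, the rod's collar is against its mouth, the core is in the white box, and the gripper is clear. The cassette read in place; I did not re-check the forceps at the end.

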